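# Pack the colour jars for transport

### The arm

A 7-joint arm with a two-finger parallel gripper is mounted at the origin on the work surface. World frame = base frame: x ahead of the robot, y to its left, z up, the work surface at z = 0. Lengths are in m, angles in rad, forces in N, time in s.
With the tool pointing down it reaches from about 0.425 to 0.825 m from the base axis. Payload 3.6 kg.
Tool frame: the origin (TCP) lies on the centre line of the jaws, within the pads' length; the fingertips stand 22 mm ahead of it and the grasp point (between the pads) lies 3 mm ahead of it; z points along the fingers, y is the line along which they close (so a half turn about z gives the same grasp; the last joint's range is limited). The gripper opens to 93 mm and grips with 3 to 60 N. Pads are 15 mm wide; open, the fingers measure 128 mm over their backs; the gripper's body (75 mm by 188 mm) begins 65 mm behind the grasp point.
Start: joints at [1.123, 0.615, -0.013, 1.423, 0.008, 1.103, -0.04], TCP at [0.266, -0.593, 0.241] pointing down, gripper open.
Joint ranges: [-3.12, 3.12], [-0.3, 2.06], [-1.34, 1.32], [0.26, 2.42], [-1.36, 4.5], [0.01, 1.98], [-2.84, 2.84]. Speed limits (rad/s): [2.79, 2.79, 3.14, 3.14, 3.14, 3.14, 3.14].

### API

Orientations are given as a 3x3 rotation matrix whose columns are the frame's x, y, z axes.
In Python, from bench import arm gives the robot as it stands.
- The arm moves only by the tool move_arm, never from a script. Its argument "deltas" is one flat list of numbers, 5 for each row, row after row: the opening, from -1 (shut) to 1 (fully open), then the shift along the tool's x, y, z in mm, then the turn about the tool's z in degrees. A call has 1 to 8 rows; each row is the pose to reach, as a shift and turn from the pose commanded when the call began, along the tool's axes at that moment; what a row does not reach only later rows make up. A row lasts 1/10 s, in which the tool goes at most 50 mm and 8.59 degrees, less where a joint would pass 70% of its speed; a pose out of reach is approached as far as the arm can. A call with a gripper value outside its range is refused whole. The fingers move at their own pace and stop on an object; the grip force is fixed at half the most. Time passes only in rows, so rows that repeat a pose let the fingers close. It gives the time, the measured TCP pose, the force, the opening and the grip force at its end, in the units of the state.
- arm.state(): the state, without advancing time (a new reading comes with each control period).
- arm.get_image(name): name is "side" or "top" or "wrist"; returns a dict with "pixels" (384x512x3 uint8, red, green, blue), "fov_y" (degrees; the focal length in pixels is half the picture's height over the tangent of half this angle, whatever the lens; pixels are square), "cx", "cy" (the principal point, pixels), "rvec" (rotation vector, rad) and "tvec" (3), from world to camera coordinates, as OpenCV has them. Camera axes: x right, y down, z forward; pixel columns grow to the right and rows downward; lengths in m; the calibration is good to about 2 mm. A picture is of the moment at which its call begins. There is no depth.
- arm.hand_in(): hands the job in; it is judged then, once.
The state is a dict: "t": time; "q": joint angles; "joint_vel": joint speeds; "tau": joint torques, N m; "tool_pos": TCP position; "eef_rot": TCP orientation; "ft_force": force on the tool from outside, world axes, zero at the start; "moment": the same for the moment, N m; "grip_width": opening from 0.0 (shut) to 1.0 (fully open); "grasp_force": force on a finger pad.
Only numpy, scipy, OpenCV 4.12 (cv2) and the standard library are available. Lean on these libraries where they do the work, as an engineer would, in place of code of your own. Each camera call takes 0.05 s, during which the arm holds its last target. There are 200 camera calls.

### The job

Pack up the colours: slide the caddy's hold-down comb, the one with the black knob, fully open, stand every jar on the bench upright in a well of its own, and press every lid down until it is fully home. Then slide the comb over the lids right to its end stop, leaving the cup, bowl and brush where they are.

Things in the scene. Friction and masses are not known exactly. Their poses are not given: they have to be found in the camera images.
- caddy: Wooden caddy with a row of five wells for jars, 348 x 145 mm, fixed to the bench; yaw varies. Origin under the middle of the row, on the bench: x along the row, y towards its back board, z up. Base 28 mm high from y = -45 to 100 mm; end cheeks 40 mm high outside x = +-160 mm; back board at y = 62 to 86 mm, 68 mm high, carrying the sliding hold-down comb.
- lock (a joint): Travel of the hold-down comb (transport lock), m: 0 = open end stop, each tooth midway between wells, so jars can go in and out; 0.030 = locked end stop, each tooth over the middle of a well. It slides along the caddy's +x to lock, with about 2 N of friction, and stays where it is left.
- knob (a point): On the axis of the comb's black round upright knob, 95 mm above the bench; knob diameter 22 mm, from 76 to 106 mm above the bench, at caddy y = 74 mm. It moves with the comb; grip it from above. The flat aluminium spine under it lies over the back board.
- tooth (a point): Tip of the comb's tooth nearest the caddy's +x end. The comb has five flat teeth, 5 mm thick (71 to 76 mm above the bench), 12 mm wide, 60 mm apart, reaching from the spine (y = 62 to 86 mm) to y = -6 mm. They clear a jar in a well with its lid home by 3 mm; a proud lid blocks them.
- well1 (a point): Centre of the floor of well 1, 6 mm above the bench; a round hole 46 mm wide and 22 mm deep with a chamfered mouth 28 mm above the bench. Wells 1 to 5 lie at caddy x = -120, -60, 0, 60, 120 mm, y = 0. Any jar may go in any well.
- well2 (a point): Centre of the floor of well 2, 6 mm above the bench; a round hole 46 mm wide and 22 mm deep with a chamfered mouth 28 mm above the bench. Wells 1 to 5 lie at caddy x = -120, -60, 0, 60, 120 mm, y = 0. Any jar may go in any well.
- well3 (a point): Centre of the floor of well 3, 6 mm above the bench; a round hole 46 mm wide and 22 mm deep with a chamfered mouth 28 mm above the bench. Wells 1 to 5 lie at caddy x = -120, -60, 0, 60, 120 mm, y = 0. Any jar may go in any well.
- well4 (a point): Centre of the floor of well 4, 6 mm above the bench; a round hole 46 mm wide and 22 mm deep with a chamfered mouth 28 mm above the bench. Wells 1 to 5 lie at caddy x = -120, -60, 0, 60, 120 mm, y = 0. Any jar may go in any well.
- well5 (a point): Centre of the floor of well 5, 6 mm above the bench; a round hole 46 mm wide and 22 mm deep with a chamfered mouth 28 mm above the bench. Wells 1 to 5 lie at caddy x = -120, -60, 0, 60, 120 mm, y = 0. Any jar may go in any well.
- jar1: White porcelain colour jar, round, heavy-footed, straight body diameter 40 mm and 54 mm high, 0.1 to 0.25 kg, with a grey lid; 62 mm high over all with the lid home. Origin at the centre of its underside, z up. Not present at every start (None when absent). May be gripped round the body.
- lid1 (a joint): Depth of jar 1's press-in lid, m: 0 = 7 mm proud of home, 0.007 = fully home (its flange on the jar). Pressing down adds to it; about 6 N moves the lid, and it stays where it is left. The lid is a flat grey disc, diameter 35 mm, 8 mm thick, on the jar's axis; its top is 69 mm minus this value above the jar's underside. None when the jar is absent.
- jar2: White porcelain colour jar, round, heavy-footed, straight body diameter 40 mm and 54 mm high, 0.1 to 0.25 kg, with a grey lid; 62 mm high over all with the lid home. Origin at the centre of its underside, z up. Not present at every start (None when absent). May be gripped round the body.
- lid2 (a joint): Depth of jar 2's press-in lid, m: 0 = 7 mm proud of home, 0.007 = fully home (its flange on the jar). Pressing down adds to it; about 6 N moves the lid, and it stays where it is left. The lid is a flat grey disc, diameter 35 mm, 8 mm thick, on the jar's axis; its top is 69 mm minus this value above the jar's underside. None when the jar is absent.
- jar3: White porcelain colour jar, round, heavy-footed, straight body diameter 40 mm and 54 mm high, 0.1 to 0.25 kg, with a grey lid; 62 mm high over all with the lid home. Origin at the centre of its underside, z up. Not present at every start (None when absent). May be gripped round the body.
- lid3 (a joint): Depth of jar 3's press-in lid, m: 0 = 7 mm proud of home, 0.007 = fully home (its flange on the jar). Pressing down adds to it; about 6 N moves the lid, and it stays where it is left. The lid is a flat grey disc, diameter 35 mm, 8 mm thick, on the jar's axis; its top is 69 mm minus this value above the jar's underside. None when the jar is absent.
- jar4: White porcelain colour jar, round, heavy-footed, straight body diameter 40 mm and 54 mm high, 0.1 to 0.25 kg, with a grey lid; 62 mm high over all with the lid home. Origin at the centre of its underside, z up. Not present at every start (None when absent). May be gripped round the body.
- lid4 (a joint): Depth of jar 4's press-in lid, m: 0 = 7 mm proud of home, 0.007 = fully home (its flange on the jar). Pressing down adds to it; about 6 N moves the lid, and it stays where it is left. The lid is a flat grey disc, diameter 35 mm, 8 mm thick, on the jar's axis; its top is 69 mm minus this value above the jar's underside. None when the jar is absent.
- jar5: White porcelain colour jar, round, heavy-footed, straight body diameter 40 mm and 54 mm high, 0.1 to 0.25 kg, with a grey lid; 62 mm high over all with the lid home. Origin at the centre of its underside, z up. Not present at every start (None when absent). May be gripped round the body.
- lid5 (a joint): Depth of jar 5's press-in lid, m: 0 = 7 mm proud of home, 0.007 = fully home (its flange on the jar). Pressing down adds to it; about 6 N moves the lid, and it stays where it is left. The lid is a flat grey disc, diameter 35 mm, 8 mm thick, on the jar's axis; its top is 69 mm minus this value above the jar's underside. None when the jar is absent.
- cup: White porcelain cup, diameter 84 mm, 62 mm high, on the bench; not part of the job. Origin under its centre.
- bowl: White porcelain bowl, diameter 110 mm, 55 mm high, on the bench; not part of the job. Origin under its centre.
- brush: Slim pointed painting brush, 180 mm long, 8 mm thick, lying on the bench; not part of the job.

How it is judged:
By the outcome, as a careful person would: the job done as asked, in the order asked, and still so for the second after the job is handed in, with the robot touching nothing.
Of jar1, jar2, jar3, jar4, jar5 only 3 to 5 are there at a start; the rules pass over those that are not, and their reading is None.
At some moment in a run one of jar1, jar2, jar3, jar4, jar5 may be knocked a few centimetres aside while the robot is not near it.
It also fails if it takes over 210 s, if anything falls off the work surface, if the arm or the gripper's body presses on something with over 40 N, if the wrist force passes 120 N, or if a joint passes its speed limit or range.

## Working session

There is one attempt and no reset: what is moved stays moved. The work goes in short steps, Python scripts to look and compute and a tool call to move; the robot and the scene stay as the last step left them, time stands still between calls to the robot, and variables do not carry over. Pictures are saved under pics/ and viewed, at most 14 in all, crops included, and the job is handed in when it is done.

Besides the shell and the picture viewer there is one more tool, called after "Emit:" as name(argument=value, ...), one argument or row to a line, values as JSON. move_arm: Moves the arm, as the interface text tells. Its arguments: {"type":"object","properties":{"deltas":{"type":"array"}},"required":["deltas"]}

```bash
mkdir -p pics; cat > h.py <<'E'
import numpy as np, cv2
from bench import arm
def snap(name,fn=None,crop=None,scale=1):
    im=arm.get_image(name)
    np.savez('cal_%s.npz'%name,**{k:np.array(v) for k,v in im.items()})
    if fn:
        p=im['pixels'][:,:,::-1]
        if crop: p=p[crop[1]:crop[3],crop[0]:crop[2]]
        cv2.imwrite('pics/'+fn,cv2.resize(p,None,fx=scale,fy=scale,interpolation=cv2.INTER_CUBIC))
    return im
def cal(im):
    f=192/np.tan(np.radians(float(im['fov_y']))/2)
    K=np.array([[f,0,float(im['cx'])],[0,f,float(im['cy'])],[0,0,1]])
    R=cv2.Rodrigues(np.array(im['rvec'],float).reshape(3))[0];t=np.array(im['tvec'],float).reshape(3)
    return K,R,t
def ray(im,u,v):
    K,R,t=cal(im);return -R.T@t, R.T@np.linalg.inv(K)@np.array([u,v,1.])
def atz(im,u,v,z):
    c,d=ray(im,u,v);return c+d*(z-c[2])/d[2]
def tri(obs):
    A=np.zeros((3,3));b=np.zeros(3)
    for im,u,v in obs:
        c,d=ray(im,u,v);d=d/np.linalg.norm(d);P=np.eye(3)-np.outer(d,d);A+=P;b+=P@c
    return np.linalg.solve(A,b)
def proj(im,X):
    K,R,t=cal(im);p=(K@(R@np.atleast_2d(X).T+t[:,None])).T;return p[:,:2]/p[:,2:]
def load(n): return dict(np.load('cal_%s.npz'%n))
E
python3 -c "
from h import *
for n in('top','side','wrist'):
    im=snap(n,n+'0.png',scale=1.5); K,R,t=cal(im);print(n,K[0,0],-R.T@t)
print(arm.state())"
```

```text
top 386.52705680946883 [ 0.36227756 -0.0226659   0.99310938]
side 405.6324987249847 [0.44558985 0.75936663 0.86415564]
wrist 290.20625452928135 [ 0.34194057 -0.55911323  0.38410873]
{'t': 0.15, 'q': array([ 1.1235258 ,  0.61569375, -0.01262353,  1.42449157,  0.00807184,
        1.1033967 , -0.04042863]), 'joint_vel': array([-1.57286153e-03, -4.86582629e-03,  1.78994505e-03, -4.35643552e-03,
        2.69064801e-05,  8.86079202e-04, -5.48234786e-04]), 'tau': array([ 5.14350031e-04, -4.59345353e+01,  2.09719813e-01, -1.65943050e+01,
       -6.10272191e-02,  1.81352481e-02,  1.69711698e-04]), 'tool_pos': array([ 0.26530281, -0.59279328,  0.23976237]), 'eef_rot': array([[ 9.12763015e-01,  4.08488761e-01, -7.80902614e-04],
       [ 4.08489507e-01, -9.12761287e-01,  1.77640228e-03],
       [ 1.28626933e-05, -1.94042483e-03, -9.99998117e-01]]), 'ft_force': array([-0.03750349,  0.52192097, -0.22044239]), 'moment': array([ 0.03654928,  0.01748475, -0.01939343]), 'grasp_force': 0.0, 'grip_width': 1.0040231952117855}
```

View pics/top0.png

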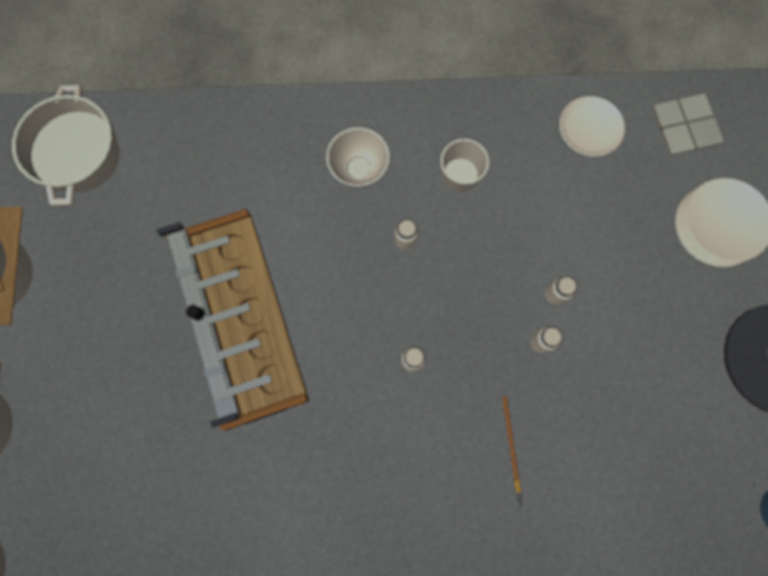

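View pics/side0.png

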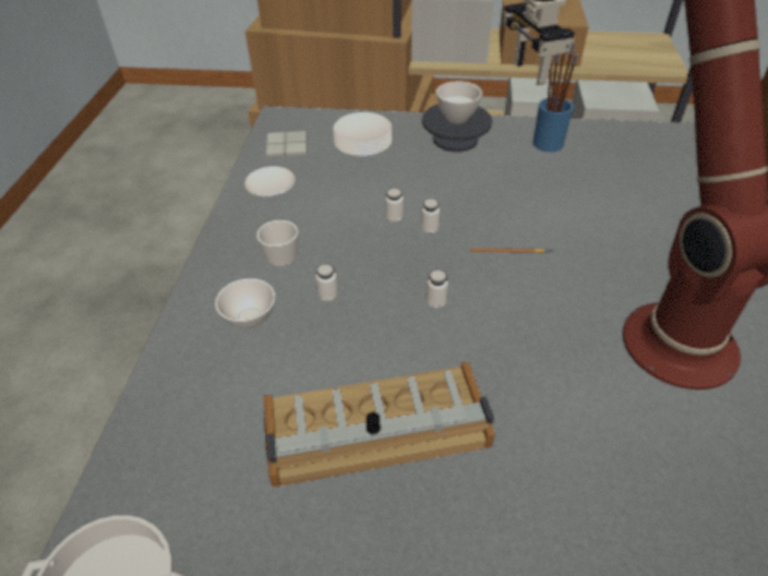

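The top view shows four jars, with lids at (406,228), (566,286), (551,337) and (414,356). The caddy is at the left with its knob at (195,312). The side view shows the same four jars, with lids at (326,271), (394,193), (430,205) and (437,277), and the knob at (373,423). The next step is enlarged crops.

```bash
python3 -c "
from h import *
def c(n,x0,y0,x1,y1,s): return cv2.resize(load(n)['pixels'][y0:y1,x0:x1,::-1],None,fx=s,fy=s,interpolation=cv2.INTER_CUBIC)
cv2.imwrite('pics/a.png',np.hstack([c('top',100,135,210,290,3.8),c('side',165,235,340,390,3.8)[:,:380*0+370]]) ) if 0 else None
cv2.imwrite('pics/topc.png',c('top',100,138,212,288,4))
cv2.imwrite('pics/sidec.png',c('side',170,238,340,328,4.5))
cv2.imwrite('pics/jars.png',np.vstack([c('top',255,140,390,252,2.5).copy(),c('side',205,120,340,208,2.5)]))
# rough tri
T=load('top');S=load('side')
for a,b in [((406,228),(326,271)),((566,286),(394,193)),((551,337),(430,205)),((414,356),(437,277)),((195,311),(373,418))]:
    print(tri([(T,a[0]/1.5,a[1]/1.5),(S,b[0]/1.5,b[1]/1.5)]).round(3))
"
```

```text
[ 0.656 -0.068  0.062]
[ 0.548 -0.325  0.063]
[ 0.467 -0.294  0.059]
[ 0.443 -0.071  0.061]
[0.524 0.271 0.096]
```

View pics/topc.png

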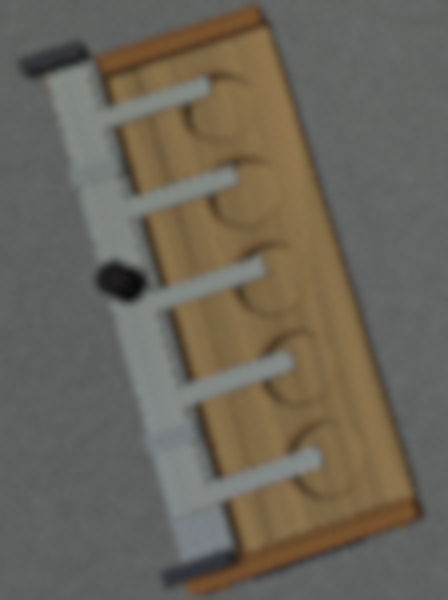

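View pics/sidec.png

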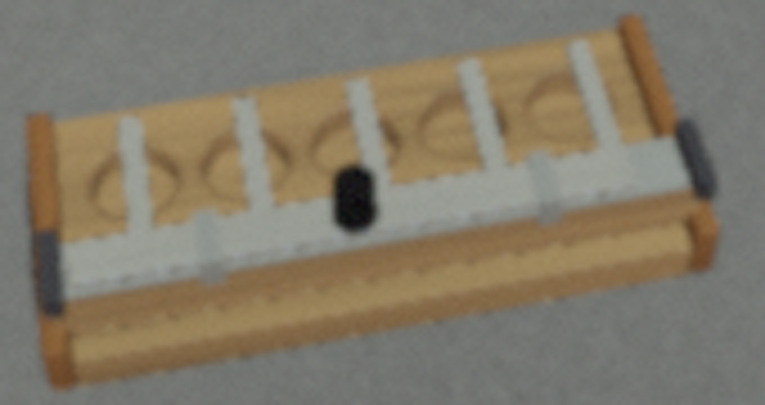

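View pics/jars.png

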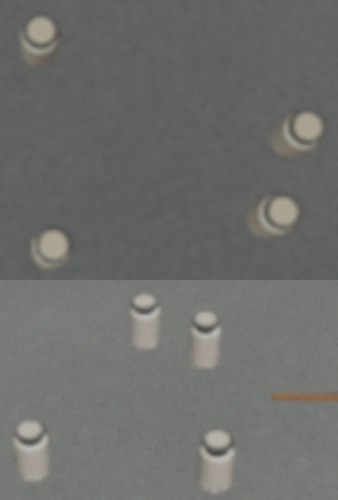

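The comb is part-way along and all four jars stand upright. I'll now fit the caddy pose to the corner, tooth and knob pixels.

```bash
cat > fit.py <<'E'
from h import *
from scipy.optimize import least_squares
T=load('top');S=load('side')
tp=lambda a:(a[0]/4+100-.375,a[1]/4+138-.375); sp=lambda a:(a[0]/4.5+170-.39,a[1]/4.5+238-.39)
W=[-.12,-.06,0,.06,.12]
obs=[]
for i,(a,b) in enumerate(zip([(320,457),(292,360),(264,266),(238,174),(210,86)],[(581,42),(470,62),(358,82),(244,98),(131,118)])):
    obs+=[(T,tp(a),W[i]-.03,-.006,.076,1),(S,sp(b),W[i]-.03,-.006,.076,1)]
obs+=[(T,tp((262,8)),.174,-.045,.04,0),(T,tp((421,518)),-.174,-.045,.04,0),(S,sp((28,115)),.174,-.045,.04,0),(S,sp((640,15)),-.174,-.045,.04,0)]
def pw(p,x,y,z): c,s=np.cos(p[2]),np.sin(p[2]);return np.array([p[0]+c*x-s*y,p[1]+s*x+c*y,z])
def res(p): return np.concatenate([proj(o[0],pw(p,o[2]+o[5]*p[3],o[3],o[4]))[0]-o[1] for o in obs])
r=least_squares(res,[.52,.2,.25,.01],loss='soft_l1');p=r.x
np.save('caddy.npy',p)
if __name__=='__main__':
    print(p,np.degrees(p[2]));print(res(p).reshape(-1,2).round(1).tolist())
    print('tips tri z',[tri([(T,*obs[2*i][1]),(S,*obs[2*i+1][1])]).round(3).tolist() for i in range(5)])
    k=tri([(T,*tp((114,279))),(S,*sp((354,178)))]);c,s=np.cos(p[2]),np.sin(p[2]);d=k[:2]-p[:2]
    print('knob',k,'caddy',c*d[0]+s*d[1],-s*d[0]+c*d[1])
    for w in W: print(pw(p,w,0,.006).round(4), (proj(T,pw(p,w,0,.028))[0]*4-[400,552]).round(), np.hypot(*pw(p,w,0,0)[:2]))
    tj=lambda a:(a[0]/2.5+255-.3,a[1]/2.5+140-.3); sj=lambda a:(a[0]/2.5+205-.3,(a[1]-280)/2.5+120-.3)
    for n,a,b in [('A',(41,30),(29.5,428)),('B',(308,127),(144.5,300)),('C',(283,211),(205.5,318)),('D',(53,244),(216.5,437))]:
        print(n,tri([(T,*tj(a)),(S,*sj(b))]).round(4))
E
python3 fit.py
```

```text
[0.53292657 0.19884086 0.29537209 0.02732782] 16.923574227171795
[[0.0, 0.4], [-0.9, -0.3], [-0.3, 0.5], [-0.5, -0.7], [-0.3, 0.5], [-0.3, -1.1], [-0.7, 0.6], [-0.1, -0.5], [-0.5, 0.3], [-0.4, -0.7], [-1.3, -0.8], [-0.8, 0.9], [-0.4, -0.7], [0.6, -1.0]]
tips tri z [[0.417, 0.158, 0.076], [0.475, 0.175, 0.074], [0.533, 0.192, 0.072], [0.591, 0.209, 0.073], [0.647, 0.227, 0.073]]
knob [0.52346867 0.27220299 0.10432256] caddy 0.01230709126676922 0.07293825918857164
[0.4181 0.1639 0.006 ] [323. 460.] 0.449102854779446
[0.4755 0.1814 0.006 ] [296. 368.] 0.5089409548581247
[0.5329 0.1988 0.006 ] [269. 279.] 0.5688131651893716
[0.5903 0.2163 0.006 ] [242. 191.] 0.6287097408610773
[0.6477 0.2338 0.006 ] [216. 106.] 0.6886243240072591
A [ 0.6571 -0.0687  0.0677]
B [ 0.5484 -0.3257  0.0667]
C [ 0.4667 -0.2929  0.0673]
D [ 0.4433 -0.0703  0.0703]
```

Emit:
move_arm(
  deltas=[1,373,-209,0,7,1,373,-209,0,7,1,373,-209,0,7,1,373,-209,0,7,1,373,-209,0,7,1,373,-209,0,7,1,373,-209,0,7,1,373,-209,0,7],
)

```text
t: 0.95
tool_pos: [0.5049, -0.2705, 0.2406]
eef_rot: [[0.956, 0.294, -0.0], [0.294, -0.956, 0.0], [-0.0, -0.0, -1.0]]
ft_force: [0.8, -0.2, 0.0]
grip_width: 1.001
grasp_force: 0.0
```

```bash
cat >> h.py <<'E'
def plan(x,y,z,yaw=None):
    s=arm.state();R=s['eef_rot'];d=R.T@(np.array([x,y,z])-s['tool_pos'])*1000
    cur=np.degrees(np.arctan2(R[1,0],R[0,0]))
    print('pos',s['tool_pos'].round(4),'yaw',round(cur,2),'tilt',R[:2,2].round(4),'F',s['ft_force'].round(1),'w',round(s['grip_width'],3),'gf',round(s['grasp_force'],1),'t',round(s['t'],1))
    print('delta mm',d.round(1),'turn',None if yaw is None else round(cur-yaw,2), 'rows',np.linalg.norm(d)/50)
E
python3 -c "
from h import *
plan(.52,.15,.26,16.92)
print(cal(arm.get_image('wrist'))[1].round(3))
"
```

```text
pos [ 0.5049 -0.2705  0.2406] yaw 17.1 tilt [-0.0003  0.0001] F [ 0.8 -0.2  0. ] w 1.001 gf 0.0 t 0.9
delta mm [ 138.1 -397.4  -19.4] turn 0.18 rows 8.423458537113895
[[ 0.295 -0.956 -0.001]
 [-0.911 -0.281  0.301]
 [-0.287 -0.088 -0.954]]
```

Emit:
move_arm(
  deltas=[1,160,-445,-20,0,1,160,-445,-20,0,1,160,-445,-20,0,1,160,-445,-20,0,1,160,-445,-20,0,1,160,-445,-20,0,1,160,-445,-20,0,1,160,-445,-20,0],
)

```text
t: 1.8
tool_pos: [0.5224, 0.1286, 0.2576]
eef_rot: [[0.956, 0.294, -0.0], [0.294, -0.956, -0.0], [-0.0, 0.0, -1.0]]
ft_force: [0.8, -0.1, -0.0]
grip_width: 1.0
grasp_force: 0.0
```

```bash
python3 -c "
from h import *
plan(.5235,.273,.18,16.92)
snap('wrist','w1.png',scale=1.5)
"
```

```text
pos [0.5224 0.1286 0.2576] yaw 17.11 tilt [-0.0001 -0.0002] F [ 0.8 -0.1 -0. ] w 1.0 gf 0.0 t 1.8
delta mm [  43.5 -137.7   77.6] turn 0.19 rows 3.278444198959058
```

View pics/w1.png

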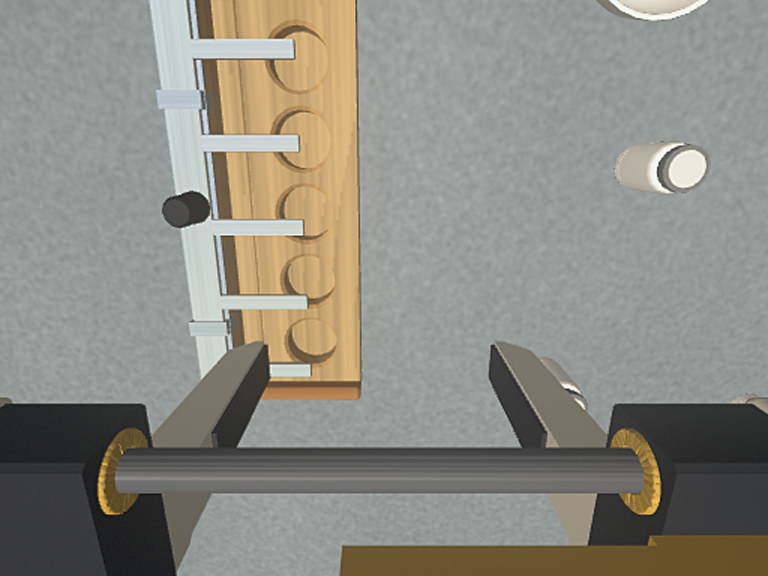

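The wrist view is sharp. The tooth tips run from (294,49) to (311,370), the well mouths are at about (298,57), (303,139), (307,213), (311,280) and (313,340), and the knob top is at (178,211). I'll refit with these.

```bash
cp cal_wrist.npz cal_w1.npz; cat > fit2.py <<'E'
from fit import *
w=load('w1')
wp=lambda a:(a[0]/1.5-.17,a[1]/1.5-.17)
obs2=[]
for i,a in enumerate([(311,370),(307,302),(303,228),(299,143),(294.5,49)]): obs2.append((w,wp(a),W[i]-.03,-.006,.076,1))
for i,a in enumerate([(313,340),(311,280),(307,213),(303,139),(298,57)]): obs2.append((w,wp(a),W[i],0,.028,0))
obs2.append((w,wp((178,211)),None,.074,.106,1)); 
def res2(p): return np.concatenate([proj(o[0],pw(p,(p[4] if o[2] is None else o[2])+o[5]*p[3],o[3],o[4]))[0]-o[1] for o in obs2])
r=least_squares(res2,list(p)+[-.015],loss='soft_l1');q=r.x;print(q,np.degrees(q[2]));print(res2(q).reshape(-1,2).round(1).tolist())
# joint
r=least_squares(lambda v:np.concatenate([res2(v),res(v[:4])]),q,loss='soft_l1');print('joint',r.x,np.degrees(r.x[2]))
np.save('caddy.npy',q)
print('knob',pw(q,q[3]+q[4],.074,.1),'wells',[pw(q,x,0,0)[:2].round(4).tolist() for x in W])
# tooth-tip heights two-view (top + wrist)
print([tri([(T,*obs[2*i][1]),(S,*obs[2*i+1][1]),(w,*obs2[i][1])]).round(3).tolist() for i in range(5)])
E
python3 fit2.py
```

```text
[ 0.53660999  0.19765222  0.29974882  0.02569103 -0.01400112] 17.174342029640332
[[0.4, 0.3], [0.7, 0.4], [0.8, -0.5], [0.5, 0.1], [0.2, -0.3], [-0.3, 1.2], [-1.0, 0.2], [-0.6, -0.0], [-0.5, -0.2], [0.1, -0.4], [-0.6, 0.1]]
joint [ 0.53607422  0.19802187  0.29584217  0.02567454 -0.01389939] 16.950507471540796
knob [0.52592791 0.27180441 0.1       ] wells [[0.422, 0.1622], [0.4793, 0.1799], [0.5366, 0.1977], [0.5939, 0.2154], [0.6513, 0.2331]]
[[0.417, 0.157, 0.073], [0.475, 0.174, 0.073], [0.533, 0.192, 0.072], [0.591, 0.209, 0.073], [0.648, 0.227, 0.073]]
```

Emit:
move_arm(
  deltas=[1,45,-136,60,0,1,45,-136,60,0,1,45,-136,60,0,1,45,-136,100,0,1,45,-136,130,0,1,45,-136,154,0,1,45,-136,154,0,1,45,-136,154,0],
)

```text
t: 2.65
tool_pos: [0.5259, 0.2699, 0.1037]
eef_rot: [[0.956, 0.294, -0.0], [0.294, -0.956, -0.0], [-0.0, 0.0, -1.0]]
ft_force: [0.4, 0.7, 0.2]
grip_width: 1.002
grasp_force: 0.0
```

Emit:
move_arm(
  deltas=[-1,0,0,0,0,-1,0,0,0,0,-1,0,0,0,0,-1,0,0,0,0,-1,0,0,0,0,-1,0,0,0,0,-1,0,0,0,0,-1,0,0,0,0],
)

```text
t: 3.45
tool_pos: [0.5257, 0.2702, 0.1036]
eef_rot: [[0.956, 0.294, -0.0], [0.294, -0.956, 0.0], [-0.0, -0.0, -1.0]]
ft_force: [0.3, -0.3, -0.9]
grip_width: 0.364
grasp_force: 0.0
```

```bash
python3 -c "
from h import *
plan(.5259,.272,.103,17)
snap('wrist','w2.png',scale=1.5)
"
```

```text
pos [0.5257 0.2702 0.1036] yaw 17.11 tilt [-0.  0.] F [ 0.3 -0.3 -0.9] w 0.364 gf 0.0 t 3.5
delta mm [ 0.7 -1.7  0.6] turn 0.11 rows 0.03790199642421833
```

View pics/w2.png

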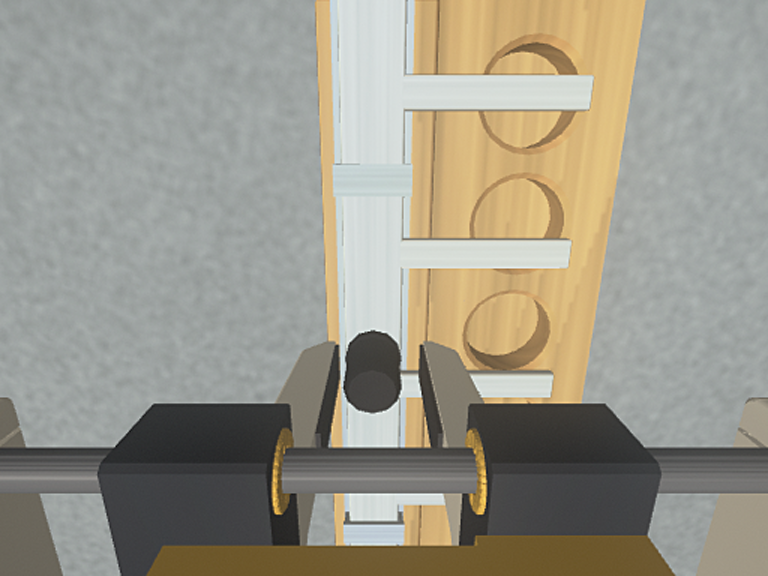

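The knob sits between the half-closed fingers, with its top at (373,391), and wells 3 to 5 are clear. I'll finish closing.

Emit:
move_arm(
  deltas=[-1,0,0,0,0,-1,0,0,0,0,-1,0,0,0,0,-1,0,0,0,0,-1,0,0,0,0],
)

```text
t: 4.0
tool_pos: [0.525, 0.2726, 0.1036]
eef_rot: [[0.955, 0.296, -0.001], [0.296, -0.955, 0.003], [0.0, -0.003, -1.0]]
ft_force: [-1.2, 4.8, -2.0]
grip_width: 0.226
grasp_force: 30.0
```

```bash
cp cal_wrist.npz cal_w2.npz; cat > fit3.py <<'E'
from h import *
from scipy.optimize import least_squares
W=[-.12,-.06,0,.06,.12]
def pw(p,x,y,z): c,s=np.cos(p[2]),np.sin(p[2]);return np.array([p[0]+c*x-s*y,p[1]+s*x+c*y,z])
w=load('w2');wp=lambda a:(a[0]/1.5-.17,a[1]/1.5-.17)
o=[(wp((593,92)),.09,-.006,.076,1),(wp((571,252)),.03,-.006,.076,1),(wp((553,382)),-.03,-.006,.076,1),
 (wp((530,94)),.12,0,.028,0),(wp((517,223)),.06,0,.028,0),(wp((506,330)),0,0,.028,0),(wp((373,391)),None,.074,.106,1)]
def res(p): return np.concatenate([proj(w,pw(p,(p[4] if a[1] is None else a[1])+a[4]*p[3],a[2],a[3]))[0]-a[0] for a in o])
r=least_squares(res,np.load('caddy.npy'));q=r.x;print(q,np.degrees(q[2]),res(q).reshape(-1,2).round(1).tolist())
print('knob',pw(q,q[3]+q[4],.074,0),'wells',[pw(q,x,0,0)[:2].round(4).tolist() for x in W])
np.save('caddy3.npy',q);print(arm.state()['tool_pos'],arm.state()['grip_width'],arm.state()['grasp_force'])
E
python3 fit3.py
```

```text
[ 0.53685643  0.1987505   0.30114746  0.02547318 -0.01548424] 17.254478537531366 [[-1.1, -1.3], [-0.8, 0.1], [-0.5, 1.5], [1.1, -0.4], [1.6, -0.3], [2.0, 1.5], [-1.2, 0.0]]
knob [0.52444624 0.27238314 0.        ] wells [[0.4223, 0.1632], [0.4796, 0.181], [0.5369, 0.1988], [0.5942, 0.2165], [0.6515, 0.2343]]
[0.52495309 0.27258896 0.10355335] 0.22593175732204382 30.000314221833833
```

Emit:
move_arm(
  deltas=[-1,-6,-2,0,0,-1,-12,-2,0,0,-1,-18,-2,0,0,-1,-24,-2,0,0,-1,-28,-2,0,0,-1,-33,-2,0,0,-1,-33,-2,0,0,-1,-33,-2,0,0],
)

```text
t: 4.8
tool_pos: [0.4998, 0.2648, 0.1037]
eef_rot: [[0.956, 0.294, 0.014], [0.294, -0.956, 0.007], [0.015, -0.003, -1.0]]
ft_force: [12.2, 9.2, -14.9]
grip_width: 0.23
grasp_force: 30.0
```

Emit:
move_arm(
  deltas=[-1,6,0,0,0,-1,6,0,0,0,1,6,0,0,0,1,6,0,0,0,1,6,0,0,0,1,6,0,0,0,1,6,0,-60,0,1,6,0,-110,0],
)

```text
t: 5.6
tool_pos: [0.4982, 0.2628, 0.2032]
eef_rot: [[0.956, 0.294, -0.005], [0.294, -0.956, -0.003], [-0.005, 0.002, -1.0]]
ft_force: [1.4, 0.6, 0.4]
grip_width: 0.694
grasp_force: 0.0
```

```bash
python3 -c "
from h import *
from fit3 import pw
plan(.45,-.10,.26,17.2)
"
```

```text
[ 0.53685643  0.1987505   0.30114746  0.02547318 -0.01548424] 17.254478537531366 [[-1.1, -1.3], [-0.8, 0.1], [-0.5, 1.5], [1.1, -0.4], [1.6, -0.3], [2.0, 1.5], [-1.2, 0.0]]
knob [0.52444624 0.27238314 0.        ] wells [[0.4223, 0.1632], [0.4796, 0.181], [0.5369, 0.1988], [0.5942, 0.2165], [0.6515, 0.2343]]
[0.49817649 0.26284663 0.20320772] 0.6944904055216403 0.0
pos [0.4982 0.2628 0.2032] yaw 17.09 tilt [-0.0046 -0.0032] F [1.4 0.6 0.4] w 0.694 gf 0.0 t 5.6
delta mm [-153.   332.8  -55.4] turn -0.11 rows 7.408212059166686
```

Emit:
move_arm(
  deltas=[1,-153,333,-55,0,1,-153,333,-55,0,1,-153,333,-55,0,1,-153,333,-55,0,1,-153,333,-55,0,1,-153,333,-55,0,1,-153,333,-55,0,1,-153,333,-55,0],
)

```text
t: 6.4
tool_pos: [0.4493, -0.1051, 0.2594]
eef_rot: [[0.958, 0.286, -0.0], [0.286, -0.958, -0.003], [-0.001, 0.003, -1.0]]
ft_force: [-0.3, 0.5, 0.7]
grip_width: 1.001
grasp_force: 0.0
```

```bash
python3 -c "
from h import *
plan(.443,-.07,.18,17.2)
snap('wrist','w3.png',scale=1.5);snap('top')
import shutil;shutil.copy('cal_wrist.npz','cal_w3.npz')
"
```

```text
pos [ 0.4493 -0.1051  0.2594] yaw 16.62 tilt [-0.0001 -0.0032] F [-0.3  0.5  0.7] w 1.001 gf 0.0 t 6.4
delta mm [  4.1 -35.7  79.3] turn -0.58 rows 1.7414281910446479
```

View pics/w3.png

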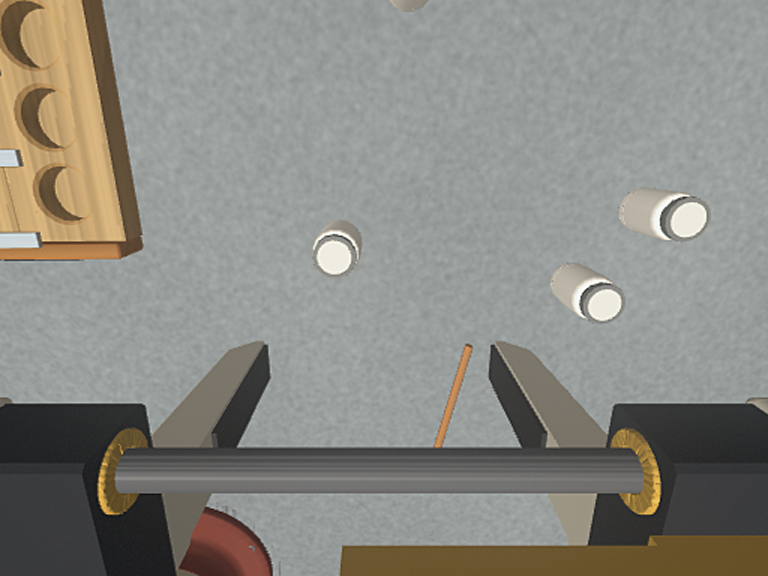

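The wrist view shows lids at D (335,255), C (603,302) and B (686,217). I'll triangulate them with the top view.

```bash
python3 -c "
from h import *
w=load('w3');T=load('top');S=load('side')
tj=lambda a:(T,a[0]/2.5+254.7,a[1]/2.5+139.7); sj=lambda a:(S,a[0]/2.5+204.7,(a[1]-280)/2.5+119.7)
for n,a,t,s in [('D',(335,255),(53,244),(216.5,437)),('C',(603,302),(283,211),(205.5,318)),('B',(686,217),(308,127),(144.5,300))]:
    o=(w,a[0]/1.5-.17,a[1]/1.5-.17)
    print(n,tri([o,tj(t)]).round(4),tri([o,tj(t),sj(s)]).round(4),atz(*o,.066).round(4))
"
```

```text
D [ 0.4446 -0.0709  0.0649] [ 0.444  -0.071   0.0688] [ 0.4448 -0.0711  0.066 ]
C [ 0.4685 -0.2949  0.0619] [ 0.4677 -0.2935  0.0658] [ 0.4695 -0.2926  0.066 ]
B [ 0.5514 -0.3285  0.0592] [ 0.5496 -0.3256  0.0657] [ 0.5517 -0.324   0.066 ]
```

Emit:
move_arm(
  deltas=[1,5,-34,60,-0.5,1,5,-34,90,-0.5,1,5,-34,130,-0.5,1,5,-34,170,-0.5,1,5,-34,190,-0.5,1,5,-34,208,-0.5,-1,5,-34,208,-0.5,-1,5,-34,208,-0.5],
)

```text
t: 7.3
tool_pos: [0.4459, -0.0639, 0.0507]
eef_rot: [[0.953, 0.304, -0.001], [0.304, -0.953, 0.001], [-0.0, -0.001, -1.0]]
ft_force: [-0.0, -0.3, -0.4]
grip_width: 0.873
grasp_force: 0.0
```

Emit:
move_arm(
  deltas=[-1,0,0,0,0,-1,0,0,0,0,-1,0,0,0,0,-1,0,0,0,0,-1,0,0,0,0,-1,0,0,0,0,-1,0,0,0,0,-1,0,0,0,0],
)

```text
t: 8.1
tool_pos: [0.4465, -0.0658, 0.051]
eef_rot: [[0.953, 0.302, 0.002], [0.302, -0.953, -0.001], [0.001, 0.001, -1.0]]
ft_force: [0.5, -2.8, 5.3]
grip_width: 0.421
grasp_force: 30.0
```

Emit:
move_arm(
  deltas=[-1,0,0,-40,0,-1,0,0,-90,0,-1,0,0,-150,0,-1,0,0,-150,0,-1,0,0,-150,0,-1,0,0,-150,0],
)

```text
t: 8.7
tool_pos: [0.4442, -0.0647, 0.1989]
eef_rot: [[0.953, 0.303, -0.004], [0.303, -0.953, 0.001], [-0.004, -0.002, -1.0]]
ft_force: [0.4, -0.1, -2.2]
grip_width: 0.424
grasp_force: 30.0
```

```bash
python3 -c "
from h import *
plan(.4796,.181,.2,17.25)
snap('wrist','w4.png',scale=1.5)
"
```

```text
pos [ 0.4442 -0.0647  0.1989] yaw 17.64 tilt [-0.0042  0.0008] F [ 0.4 -0.1 -2.2] w 0.424 gf 30.0 t 8.7
delta mm [ 108.2 -223.4   -1. ] turn 0.39 rows 4.963907387755282
```

View pics/w4.png

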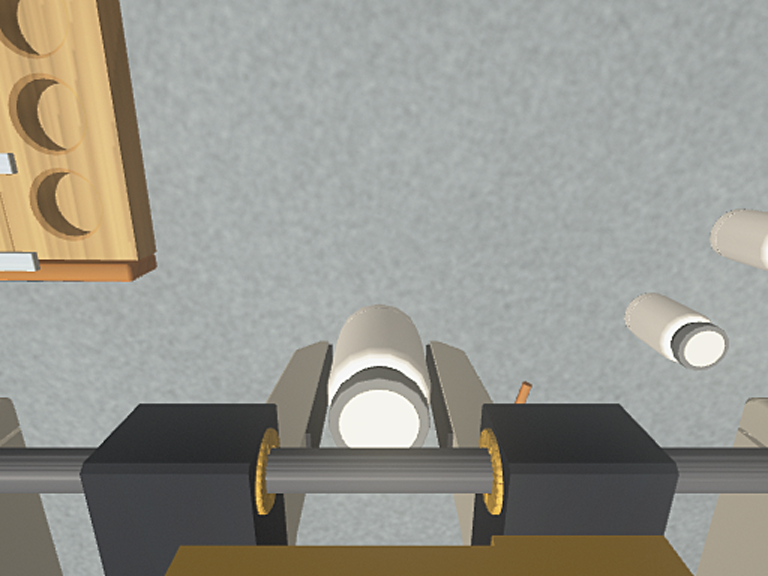

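The held jar's lid is between the pads: its top disc is centred near (379,424), its far edge is at row 388, and it is about 86 px wide. I'll compute its offset from the tool.

```bash
cat > off.py <<'E'
from h import *
import sys
# args: u v(center) top-edge row (1.5x), jar bottom offset
w=load('wrist');u,vt,wid=map(float,sys.argv[1:4]);s=arm.state();R=s['eef_rot'];p=s['tool_pos']
from scipy.optimize import least_squares
th=np.linspace(0,2*np.pi,72)
def f(v):
    C=np.c_[v[0]+.0175*np.cos(th),v[1]+.0175*np.sin(th),np.full(72,v[2])]
    q=(proj(w,p+C@R.T)+.17)*1.5
    return [(q[:,0].max()+q[:,0].min())/2-u,q[:,1].min()-vt,q[:,0].max()-q[:,0].min()-wid]
r=least_squares(f,[0,0,-.015]);print('lid top centre in tool mm',(r.x*1000).round(1),r.cost)
for z in(-.011,-.015,-.018):
    r=least_squares(lambda v:f([v[0],v[1],z])[:2],[0,0]);print(z,(r.x*1000).round(1))
E
python3 off.py 379 388 86
```

```text
lid top centre in tool mm [-22.5   0.5   7.2] 3.2311742677852644e-27
-0.011 [-11.9   0.4]
-0.015 [-9.5  0.4]
-0.018 [-7.8  0.4]
```

```bash
python3 off.py 379 377 98; python3 -c "
from h import *
w=load('wrist');s=arm.state();R=s['eef_rot'];p=s['tool_pos']
for v in ([0,0,-15],[0,0,22],[7.5,20,22],[-7.5,20,22],[7.5,-20,22],[0,0,3]): print(v,(proj(w,p+R@(np.array(v)/1000))*1.5).round())
im=w['pixels'][230:310,205:300]
cv2.imwrite('pics/w4c.png',cv2.resize(im[:,:,::-1],None,fx=8,fy=7.5,interpolation=cv2.INTER_CUBIC))
"
```

```text
lid top centre in tool mm [ -7.7   0.4 -10.8] 1.454028420503369e-26
-0.011 [-7.6  0.4]
-0.015 [-5.4  0.4]
-0.018 [-3.7  0.4]
[0, 0, -15] [[377. 408.]]
[0, 0, 22] [[378. 359.]]
[7.5, 20, 22] [[425. 343.]]
[-7.5, 20, 22] [[424. 375.]]
[7.5, -20, 22] [[330. 343.]]
[0, 0, 3] [[378. 382.]]
```

View pics/w4c.png

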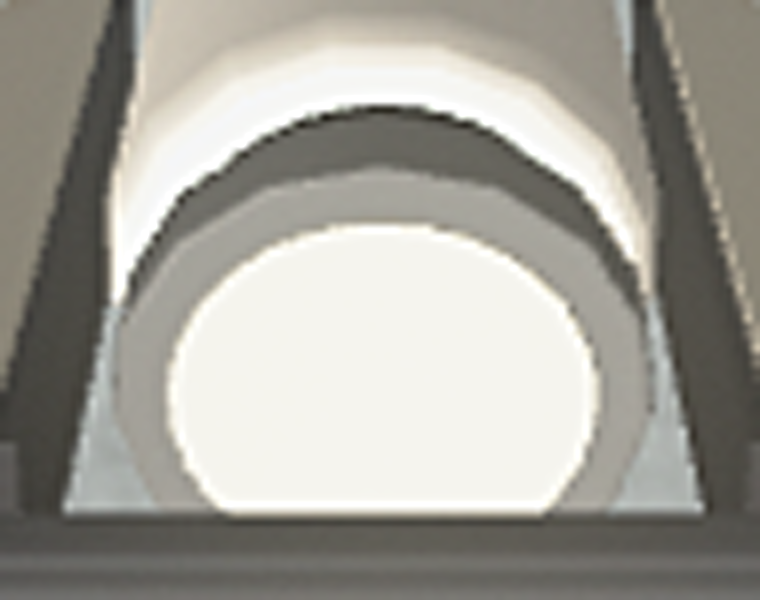

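The crop shows the grey lid rim at columns 118 to 655 with its top edge at row 167. In 1.5x pixels that is centre 380, edge 378.4, width 100.7.

```bash
python3 off.py 380 378.4 100.7
```

```text
lid top centre in tool mm [ -6.1   0.8 -14.7] 1.5196616478177571e-25
-0.011 [-8.1  0.8]
-0.015 [-5.9  0.8]
-0.018 [-4.2  0.8]
```

Emit:
move_arm(
  deltas=[-1,113,-224,0,0.4,-1,113,-224,0,0.4,-1,113,-224,0,0.4,-1,113,-224,0,0.4,-1,113,-224,0,0.4,-1,113,-224,0,0.4,-1,113,-224,0,0.4,-1,113,-224,0,0.4],
)

```text
t: 9.55
tool_pos: [0.4848, 0.1807, 0.1987]
eef_rot: [[0.956, 0.294, -0.004], [0.294, -0.956, -0.003], [-0.005, 0.001, -1.0]]
ft_force: [0.2, 0.0, -1.4]
grip_width: 0.42
grasp_force: 30.0
```

Emit:
move_arm(
  deltas=[-1,0,0,0,0,-1,0,0,0,0,-1,0,0,0,0],
)

```text
t: 9.85
tool_pos: [0.4859, 0.1815, 0.2006]
eef_rot: [[0.956, 0.294, -0.0], [0.294, -0.956, -0.0], [-0.0, 0.0, -1.0]]
ft_force: [0.0, 0.1, -1.3]
grip_width: 0.421
grasp_force: 30.0
```

```bash
python3 -c "
from h import *
plan(.4844,.1833,.057,17.25)
im=snap('wrist','w5.png',scale=1.5)
"
```

```text
pos [0.4859 0.1815 0.2006] yaw 17.1 tilt [-0.0001 -0.0002] F [ 0.   0.1 -1.3] w 0.421 gf 30.0 t 9.8
delta mm [ -0.8  -2.2 143.6] turn -0.15 rows 2.8727413690640144
```

View pics/w5.png

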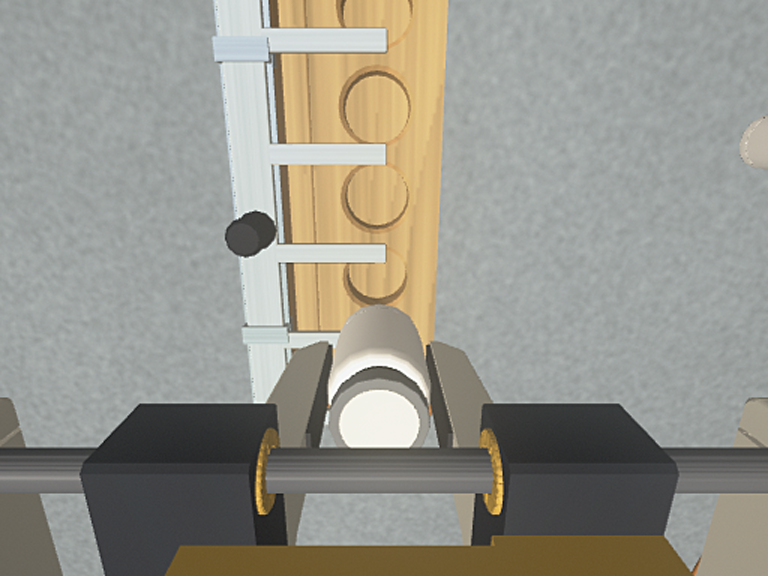

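The teeth sit midway between the wells. Well mouths show at about (375,106), (375,195) and (375,275), and the held jar is at (379,424).

```bash
python3 off.py 380 378.4 100.7; cp cal_wrist.npz cal_w5.npz; python3 -c "
from h import *
w=load('w5');q=np.load('caddy3.npy');q[3]=0
def pw(p,x,y,z): c,s=np.cos(p[2]),np.sin(p[2]);return np.array([p[0]+c*x-s*y,p[1]+s*x+c*y,z])
for x in [-.12,-.06,0,.06,.12]: print(x,(proj(w,pw(q,x,0,.028))[0]*1.5).round(1),'tooth',(proj(w,pw(q,x-.03,-.006,.076))[0]*1.5).round(1))
for a in [(375,106),(375,195),(375,276)]: print(atz(w,a[0]/1.5-.17,a[1]/1.5-.17,.028))
for a in [(386,40.5),(385.5,154),(385.5,253)]: print(atz(w,a[0]/1.5-.17,a[1]/1.5-.17,.076), 'tip')
"
```

```text
lid top centre in tool mm [ -6.4   1.1 -14.1] 2.5243548967072378e-27
-0.011 [-8.1  1.1]
-0.015 [-5.9  1.1]
-0.018 [-4.2  1.1]
-0.12 [376.6 348.4] tooth [384.8 415.8]
-0.06 [376.3 276.1] tooth [385.  338.5]
0 [376.  195.4] tooth [385.2 251.1]
0.06 [375.6 104.8] tooth [385.5 151.4]
0.12 [375.2   2.3] tooth [385.8  36.6]
[0.59338752 0.21693814 0.028     ]
[0.53702121 0.19972696 0.028     ]
[0.47946839 0.18215349 0.028     ]
[0.62289526 0.21920295 0.076     ] tip
[0.56597332 0.20165795 0.076     ] tip
[0.50896218 0.18379714 0.076     ] tip
```

Emit:
move_arm(
  deltas=[-1,-0.5,-3,40,0,-1,-0.5,-3,80,0,-1,-0.5,-3,110,0,-1,-0.5,-3,118,0,-1,-0.5,-3,124,0,-1,-0.5,-3,130,0,-1,-0.5,-3,130,0],
)

```text
t: 10.6
tool_pos: [0.4854, 0.185, 0.0734]
eef_rot: [[0.955, 0.295, 0.002], [0.295, -0.955, 0.0], [0.002, 0.0, -1.0]]
ft_force: [-2.5, -2.8, 10.2]
grip_width: 0.418
grasp_force: 30.0
```

Emit:
move_arm(
  deltas=[-1,0,0,3,0,-1,0,0,6,0,-1,0,0,9,0,-1,0,0,12,0,-1,0,0,13,0,-1,0,0,13,0],
)

```text
t: 11.2
tool_pos: [0.4858, 0.1842, 0.0649]
eef_rot: [[0.955, 0.296, 0.005], [0.296, -0.955, -0.001], [0.004, 0.002, -1.0]]
ft_force: [-8.7, -5.6, 42.6]
grip_width: 0.418
grasp_force: 30.1
```

Emit:
move_arm(
  deltas=[-1,0,0,-6,0,-1,-2,0,-6,0,-1,-2,0,-3,0,-1,-2,0,-3,0],
)

```text
t: 11.6
tool_pos: [0.4853, 0.1838, 0.065]
eef_rot: [[0.956, 0.295, 0.006], [0.295, -0.956, 0.0], [0.006, 0.002, -1.0]]
ft_force: [-2.7, -3.9, 26.8]
grip_width: 0.42
grasp_force: 30.0
```

Emit:
move_arm(
  deltas=[-1,0,0,1,0,-1,0,0,2,0,-1,0,0,2,0],
)

```text
t: 11.9
tool_pos: [0.4853, 0.1838, 0.0647]
eef_rot: [[0.956, 0.295, 0.007], [0.295, -0.956, 0.0], [0.007, 0.002, -1.0]]
ft_force: [-5.7, -7.4, 40.1]
grip_width: 0.418
grasp_force: 30.1
```

Emit:
move_arm(
  deltas=[-1,0,0,-4,0,-1,0,0,-4,0,0.25,0,0,-4,0,0.25,0,0,-4,0,0.25,0,0,-4,0,0.25,0,0,-4,0,0.25,0,0,-4,0],
)

```text
t: 12.6
tool_pos: [0.4823, 0.185, 0.0622]
eef_rot: [[0.955, 0.296, -0.001], [0.296, -0.955, 0.0], [-0.0, -0.0, -1.0]]
ft_force: [0.3, -0.7, 0.4]
grip_width: 0.624
grasp_force: 0.0
```

```bash
python3 -c "
from h import *
plan(.4844,.1833,.057,17.25)
snap('wrist','w6.png',scale=1.5)
im=snap('side')['pixels'][235:330,160:345,::-1]
cv2.imwrite('pics/s6.png',cv2.resize(im,None,fx=4.3,fy=4.3,interpolation=cv2.INTER_CUBIC))
"
```

```text
pos [0.4823 0.185  0.0622] yaw 17.24 tilt [-0.0005  0.0003] F [ 0.3 -0.7  0.4] w 0.624 gf 0.0 t 12.6
delta mm [1.5 2.2 5.2] turn -0.01 rows 0.11779579782361022
```

View pics/w6.png

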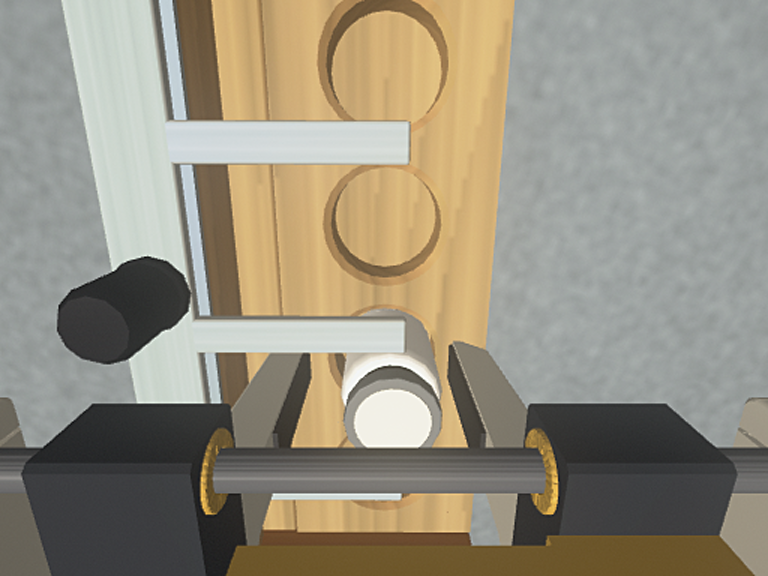

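The jar is released in the third mouth from the top, between teeth, with its lid top disc at about (393,420). I'll compare that with a model of an upright jar seated there.

```bash
cp cal_wrist.npz cal_w6.npz; cat > chk.py <<'E'
from h import *
w=load('wrist')
th=np.linspace(0,2*np.pi,90)
def ell(c,r,z):
    q=(proj(w,np.c_[c[0]+r*np.cos(th),c[1]+r*np.sin(th),np.full(90,z)])+.17)*1.5
    return 'u %.0f..%.0f v %.0f..%.0f'%(q[:,0].min(),q[:,0].max(),q[:,1].min(),q[:,1].max())
E
python3 -c "
from chk import *
c=(.4795,.1818)
print('mouth2',ell(c,.023,.028));print('mouth3',ell((.537,.1995),.023,.028))
for b in (.006,.014): print(b,'lid',ell(c,.0175,b+.066),'body top',ell(c,.02,b+.054))
"
```

```text
mouth2 u 332..434 v 307..399
mouth3 u 328..440 v 163..275
0.006 lid u 335..433 v 365..451 body top u 331..436 v 344..436
0.014 lid u 332..436 v 377..466 body top u 329..439 v 353..449
```

View pics/s6.png

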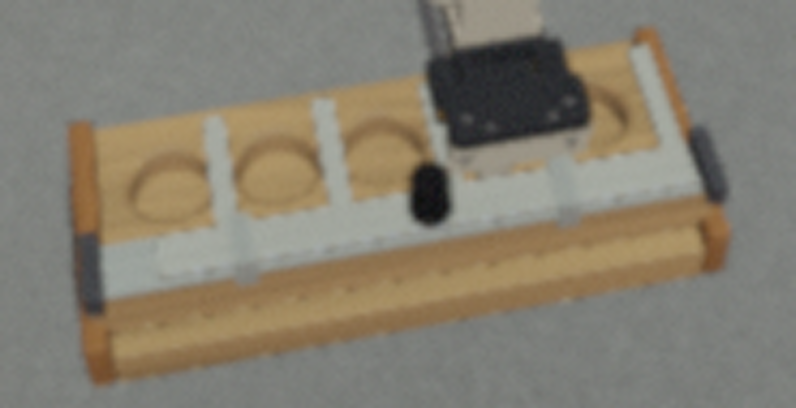

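Emit:
move_arm(
  deltas=[0.25,0,0,-40,0,0.25,0,0,-80,0,0.25,-20,0,-120,0,0.25,-40,0,-150,0,0.25,-40,0,-150,0,0.25,-40,0,-150,0,0.25,-40,0,-150,0],
)

```text
t: 13.4
tool_pos: [0.4442, 0.1727, 0.2115]
eef_rot: [[0.955, 0.296, -0.002], [0.296, -0.955, -0.001], [-0.002, 0.0, -1.0]]
ft_force: [-0.2, 0.2, 0.7]
grip_width: 0.627
grasp_force: 0.0
```

```bash
cat > det.py <<'E'
from h import *
def blobs(im,thr=225):
    px=im['pixels'];m=(px.min(2)>thr).astype(np.uint8)
    n,l,st,ce=cv2.connectedComponentsWithStats(m);out=[]
    for i in range(1,n):
        if st[i,4]<60: continue
        cs,_=cv2.findContours((l==i).astype(np.uint8),cv2.RETR_EXTERNAL,cv2.CHAIN_APPROX_NONE)
        c=max(cs,key=len)
        if len(c)<5: continue
        h=cv2.convexHull(c); sol=st[i,4]/max(cv2.contourArea(h),1)
        e=cv2.fitEllipse(h); out.append((np.round(e[0],1).tolist(),np.round(e[1],1).tolist(),int(st[i,4]),round(float(sol),2),st[i,:4].tolist()))
    return out
if __name__=='__main__':
    import sys
    for n in sys.argv[1:]:
        print(n)
        for b in blobs(load(n)): print(b)
E
python3 det.py w3; python3 -c "
from det import *
plan(0,0,0)
im=snap('wrist');[print(b) for b in blobs(im)]
import shutil;shutil.copy('cal_wrist.npz','cal_v1.npz')"
```

```text
w3
([450.8, 144.5], [27.5, 33.3], 122, 0.35, [435, 130, 22, 30])
([458.7, 146.1], [20.0, 24.8], 98, 0.26, [448, 135, 23, 23])
([222.4, 171.1], [20.8, 22.2], 321, 0.92, [212, 161, 22, 21])
([396.4, 198.9], [24.8, 29.4], 97, 0.34, [383, 186, 22, 26])
([402.7, 202.9], [18.7, 22.1], 93, 0.3, [393, 193, 21, 20])
pos [0.4442 0.1727 0.2115] yaw 17.21 tilt [-0.0016 -0.0006] F [-0.2  0.2  0.7] w 0.627 gf 0.0 t 13.4
delta mm [-475.    33.5  212.4] turn None rows 10.427852851319278
([256.8, 154.7], [26.6, 26.9], 574, 1.05, [244, 142, 27, 27])
```

Emit:
move_arm(
  deltas=[1,-60,0,0,0,1,-60,0,0,0,1,-60,0,0,0,1,-60,0,0,0,1,-60,0,0,0],
)

```text
t: 13.95
tool_pos: [0.3887, 0.1557, 0.2125]
eef_rot: [[0.955, 0.296, 0.001], [0.296, -0.955, 0.001], [0.001, -0.0, -1.0]]
ft_force: [1.0, -0.0, 0.2]
grip_width: 0.983
grasp_force: 0.0
```

```bash
python3 -c "
from det import *
plan(0,0,0)
im=snap('wrist');[print(b) for b in blobs(im)]
import shutil;shutil.copy('cal_wrist.npz','cal_v2.npz')"
```

```text
pos [0.3887 0.1557 0.2125] yaw 17.19 tilt [0.0013 0.0007] F [ 1.  -0.   0.2] w 0.983 gf 0.0 t 13.9
delta mm [-417.6   33.9  211.9] turn None rows 9.39098502912729
([257.4, 92.1], [28.3, 30.1], 138, 0.21, [244, 77, 28, 31])
```

```bash
python3 -c "
from h import *
a,b=load('v1'),load('v2')
X=tri([(a,256.8,154.7),(b,257.4,92.1)]);print(X)
for im,uv in((a,(256.8,154.7)),(b,(257.4,92.1))): print(proj(im,X),uv,atz(im,*uv,.068),atz(im,*uv,.075))
th=np.linspace(0,6.283,90)
for im in(a,b):
    q=proj(im,np.c_[X[0]+.015*np.cos(th),X[1]+.015*np.sin(th),np.full(90,X[2])]).astype(np.float32);print(cv2.fitEllipse(q))
"; python3 det.py v1 v2 | head -3
```

```text
[0.47775294 0.17821707 0.07575918]
[[256.81949738 154.70010675]] (256.8, 154.7) [0.47645242 0.17771022 0.068     ] [0.47762071 0.17818385 0.075     ]
[[257.37931965  92.09995634]] (257.4, 92.1) [0.47801129 0.17814955 0.068     ] [0.47778325 0.17819412 0.075     ]
((256.8207702636719, 154.45431518554688), (30.6055908203125, 30.872196197509766), 74.01821899414062)
((257.3813171386719, 91.80831909179688), (32.719573974609375, 34.61673355102539), 2.631572961807251)
v1
([256.8, 154.7], [26.6, 26.9], 574, 1.05, [244, 142, 27, 27])
v2
```

Emit:
move_arm(
  deltas=[-1,92,5,0,0,-1,92,5,0,0,-1,92,5,60,0,-1,92,5,80,0,-1,92,5,100,0,-1,92,5,100,0,-1,92,5,100,0,-1,92,5,100,0],
)

```text
t: 14.8
tool_pos: [0.4776, 0.178, 0.1138]
eef_rot: [[0.955, 0.296, 0.003], [0.296, -0.955, 0.001], [0.003, -0.0, -1.0]]
ft_force: [0.4, -0.6, -0.6]
grip_width: 0.363
grasp_force: 0.0
```

```bash
python3 -c "
from h import *
plan(.4778,.1782,.090,17.25)"
```

```text
pos [0.4776 0.178  0.1138] yaw 17.21 tilt [0.0028 0.0012] F [ 0.4 -0.6 -0.6] w 0.363 gf 0.0 t 14.8
delta mm [ 0.1 -0.1 23.8] turn -0.04 rows 0.47596216579339573
```

Emit:
move_arm(
  deltas=[-1,0,0,5,0,-1,0,0,5,0,-1,0,0,5,0,-1,0,0,5,0,-1,0,0,10,0,-1,0,0,14,0,-1,0,0,18,0,-1,0,0,18,0],
)

```text
t: 15.6
tool_pos: [0.4762, 0.1775, 0.0942]
eef_rot: [[0.955, 0.296, -0.001], [0.296, -0.955, -0.0], [-0.001, 0.0, -1.0]]
ft_force: [-0.3, -0.3, -0.0]
grip_width: 0.004
grasp_force: 0.0
```

Emit:
move_arm(
  deltas=[-1,0,0,3,0,-1,0,0,6,0,-1,0,0,8,0,-1,0,0,9,0,-1,0,0,9,0,-1,0,0,9,0],
)

```text
t: 16.2
tool_pos: [0.4768, 0.1777, 0.09]
eef_rot: [[0.955, 0.296, 0.002], [0.296, -0.955, 0.001], [0.002, 0.0, -1.0]]
ft_force: [-8.2, -3.2, 35.2]
grip_width: 0.009
grasp_force: 17.3
```

Emit:
move_arm(
  deltas=[-1,0,0,-50,0,1,0,0,-100,0,1,50,286,-125,0,1,50,286,-125,0,1,50,286,-125,0,1,50,286,-125,0,1,50,286,-125,0,1,50,286,-125,0],
)

```text
t: 17.0
tool_pos: [0.6093, -0.0843, 0.2103]
eef_rot: [[0.956, 0.294, -0.0], [0.294, -0.956, -0.001], [-0.0, 0.001, -1.0]]
ft_force: [0.7, 0.1, -0.7]
grip_width: 0.557
grasp_force: 0.0
```

Emit:
move_arm(
  deltas=[1,0,0,0,0,1,0,0,0,0,1,0,0,0,0,1,0,0,0,0],
)

```text
t: 17.4
tool_pos: [0.6083, -0.0785, 0.2104]
eef_rot: [[0.954, 0.299, -0.001], [0.299, -0.954, 0.001], [-0.0, -0.002, -1.0]]
ft_force: [0.6, 0.6, 0.3]
grip_width: 0.901
grasp_force: 0.0
```

```bash
cat > look.py <<'E'
from det import *
import shutil,sys
plan(0,0,0)
im=snap('wrist');shutil.copy('cal_wrist.npz','cal_%s.npz'%sys.argv[1])
for b in blobs(im): print(b[0],b[1],b[2],b[3],atz(im,*b[0],.062).round(4)[:2],atz(im,*b[0],.069).round(4)[:2])
E
python3 look.py a1
```

```text
pos [ 0.6083 -0.0785  0.2104] yaw 17.4 tilt [-0.0009  0.0014] F [0.6 0.6 0.3] w 0.901 gf 0.0 t 17.4
delta mm [-556.8 -256.5  211. ] turn None rows 12.967461335558916
[219.4, -45.7] [120.8, 139.2] 376 0.25 [0.7921 0.0082] [0.7896 0.0067]
[407.9, 42.7] [87.1, 104.4] 2883 0.42 [ 0.7787 -0.1733] [ 0.7766 -0.1704]
[258.2, 136.3] [26.6, 26.8] 257 0.47 [ 0.6579 -0.0691] [ 0.6586 -0.0687]
```

Emit:
move_arm(
  deltas=[1,51,6,40,0,1,51,6,80,0,1,51,6,110,0,1,51,6,135,0,1,51,6,159,0,1,51,6,159,0,1,51,6,159,0],
)

```text
t: 18.15
tool_pos: [0.6594, -0.0706, 0.0519]
eef_rot: [[0.955, 0.297, -0.0], [0.297, -0.955, 0.0], [0.0, -0.0, -1.0]]
ft_force: [0.6, -0.3, -0.1]
grip_width: 1.0
grasp_force: 0.0
```

```bash
python3 -c "
from h import *
plan(.6585,-.0688,.051,17.25)"
```

```text
pos [ 0.6594 -0.0706  0.0519] yaw 17.28 tilt [-0.      0.0004] F [ 0.6 -0.3 -0.1] w 1.0 gf 0.0 t 18.1
delta mm [-0.3 -1.9  0.9] turn 0.03 rows 0.0431939377967119
```

Emit:
move_arm(
  deltas=[-1,0,0,0,0,-1,0,0,0,0,-1,0,0,0,0,-1,0,0,0,0,-1,0,0,0,0,-1,0,0,0,0,-1,0,0,0,0,-1,0,0,0,0],
)

```text
t: 18.95
tool_pos: [0.6592, -0.0708, 0.0516]
eef_rot: [[0.955, 0.296, -0.0], [0.296, -0.955, 0.001], [0.0, -0.001, -1.0]]
ft_force: [-0.4, 0.5, 1.3]
grip_width: 0.423
grasp_force: 30.0
```

Emit:
move_arm(
  deltas=[-1,0,0,0,0,-1,0,0,-20,0,-1,0,0,-70,0,-1,0,0,-120,0,-1,0,0,-150,0,-1,0,0,-150,0,-1,0,0,-150,0,-1,0,0,-150,0],
)

```text
t: 19.75
tool_pos: [0.6576, -0.0717, 0.199]
eef_rot: [[0.955, 0.296, -0.005], [0.296, -0.955, 0.0], [-0.005, -0.002, -1.0]]
ft_force: [-0.5, -0.2, -1.7]
grip_width: 0.42
grasp_force: 30.0
```

```bash
python3 look.py a2
```

```text
pos [ 0.6576 -0.0717  0.199 ] yaw 17.2 tilt [-0.0051  0.0001] F [-0.5 -0.2 -1.7] w 0.42 gf 30.0 t 19.8
delta mm [-606.  -262.6  202.4] turn None rows 13.815562903077934
[209.4, 8.9] [124.0, 142.0] 705 0.09 [0.7972 0.0096] [0.7958 0.0082]
[222.5, 23.7] [52.1, 53.2] 2001 0.95 [ 0.7898 -0.0039] [ 0.7885 -0.005 ]
[396.7, 98.2] [84.8, 99.0] 2865 0.44 [ 0.7787 -0.1733] [ 0.7777 -0.1701]
[251.7, 259.7] [55.7, 64.4] 274 0.21 [ 0.578  -0.0957] [ 0.5819 -0.0945]
```

Emit:
move_arm(
  deltas=[-1,84,-294,0,0,-1,84,-294,0,0,-1,84,-294,0,0,-1,84,-294,0,0,-1,84,-294,0,0,-1,84,-294,0,0,-1,84,-294,0,0,-1,84,-294,0,0],
)

```text
t: 20.6
tool_pos: [0.6506, 0.2374, 0.1991]
eef_rot: [[0.954, 0.301, -0.004], [0.301, -0.954, 0.0], [-0.004, -0.001, -1.0]]
ft_force: [0.8, 0.0, -1.1]
grip_width: 0.42
grasp_force: 30.0
```

Emit:
move_arm(
  deltas=[-1,0,0,0,0,-1,0,0,0,0,-1,0,0,0,0,-1,0,0,0,0],
)

```text
t: 21.0
tool_pos: [0.6529, 0.2326, 0.2017]
eef_rot: [[0.956, 0.294, 0.0], [0.294, -0.956, -0.0], [0.0, 0.0, -1.0]]
ft_force: [0.1, -0.3, -1.0]
grip_width: 0.424
grasp_force: 30.0
```

```bash
python3 look.py a3; python3 -c "
from h import *
plan(.651,.234,.057,17.2)"
```

```text
pos [0.6529 0.2326 0.2017] yaw 17.08 tilt [ 0.0002 -0.0004] F [ 0.1 -0.3 -1. ] w 0.424 gf 30.0 t 21.0
delta mm [-692.4   30.4  201.7] turn None rows 14.43658311878394
[514.1, 111.5] [98.7, 128.7] 2952 0.64 [0.7967 0.018 ] [0.7951 0.0238]
[251.3, 257.9] [55.2, 64.9] 409 0.29 [0.5746 0.2093] [0.5785 0.2105]
[252.5, 273.4] [45.4, 52.1] 1877 1.02 [0.5562 0.2023] [0.5605 0.2036]
[252.5, 336.9] [17.7, 21.8] 309 1.09 [0.4713 0.1761] [0.4777 0.1781]
pos [0.6528 0.2331 0.2017] yaw 17.12 tilt [ 0.0002 -0.0001] F [-0.5  0.3 -0.7] w 0.421 gf 30.0 t 21.1
delta mm [ -1.4  -1.5 144.7] turn -0.08 rows 2.895092270418179
```

Emit:
move_arm(
  deltas=[-1,-1.5,-1.5,40,0,-1,-1.5,-1.5,80,0,-1,-1.5,-1.5,105,0,-1,-1.5,-1.5,115,0,-1,-1.5,-1.5,115,0,-1,-1.5,-1.5,122,0,-1,-1.5,-1.5,127,0,-1,-1.5,-1.5,127,0],
)

```text
t: 21.85
tool_pos: [0.6507, 0.2352, 0.075]
eef_rot: [[0.955, 0.296, 0.0], [0.296, -0.955, 0.0], [0.001, -0.0, -1.0]]
ft_force: [0.5, 0.2, -1.9]
grip_width: 0.424
grasp_force: 30.0
```

Emit:
move_arm(
  deltas=[-1,0,0,3,0,-1,0,0,6,0,-1,0,0,6,0],
)

```text
t: 22.15
tool_pos: [0.6503, 0.2351, 0.0683]
eef_rot: [[0.955, 0.296, -0.001], [0.296, -0.955, -0.0], [-0.001, 0.0, -1.0]]
ft_force: [-0.7, -0.3, -1.6]
grip_width: 0.419
grasp_force: 30.0
```

No contact, so the jar is sliding in cleanly.

Emit:
move_arm(
  deltas=[-1,0,0,3,0,-1,0,0,6,0,-1,0,0,9,0,-1,0,0,10,0,-1,0,0,10,0],
)

```text
t: 22.65
tool_pos: [0.6504, 0.2351, 0.0582]
eef_rot: [[0.955, 0.296, -0.001], [0.296, -0.955, -0.0], [-0.001, -0.0, -1.0]]
ft_force: [-0.6, -0.2, -1.6]
grip_width: 0.418
grasp_force: 30.0
```

Emit:
move_arm(
  deltas=[0.2,0,0,0,0,0.2,0,0,0,0,0.2,0,0,0,0,0.2,0,0,0,0,0.2,0,0,-30,0,-1,0,0,-60,0,-1,0,0,-60,0,-1,0,0,-60,0],
)

```text
t: 23.45
tool_pos: [0.6509, 0.2353, 0.1194]
eef_rot: [[0.955, 0.296, 0.002], [0.296, -0.955, 0.001], [0.002, -0.0, -1.0]]
ft_force: [0.7, -0.3, 0.0]
grip_width: 0.394
grasp_force: 0.0
```

Emit:
move_arm(
  deltas=[-1,0,0,0,0,-1,0,0,0,0,-1,0,0,0,0,-1,0,0,0,0,-1,0,0,0,0,-1,0,0,12,0,-1,0,0,17,0,-1,0,0,17,0],
)

```text
t: 24.25
tool_pos: [0.6495, 0.2347, 0.0997]
eef_rot: [[0.955, 0.296, -0.003], [0.296, -0.955, -0.001], [-0.003, 0.0, -1.0]]
ft_force: [-0.0, -0.7, 0.3]
grip_width: 0.006
grasp_force: 0.0
```

Emit:
move_arm(
  deltas=[-1,0,0,4,0,-1,0,0,8,0,-1,0,0,12,0,-1,0,0,14,0,-1,0,0,15,0,-1,0,0,15,0],
)

```text
t: 24.85
tool_pos: [0.6514, 0.2355, 0.0904]
eef_rot: [[0.955, 0.296, 0.002], [0.296, -0.955, 0.001], [0.003, -0.0, -1.0]]
ft_force: [-3.5, -0.9, 13.1]
grip_width: 0.004
grasp_force: 6.9
```

Emit:
move_arm(
  deltas=[-1,0,0,2,0,-1,0,0,4,0,-1,0,0,4,0,-1,0,0,4,0],
)

```text
t: 25.25
tool_pos: [0.6521, 0.2358, 0.0903]
eef_rot: [[0.955, 0.296, 0.005], [0.296, -0.955, 0.002], [0.005, -0.0, -1.0]]
ft_force: [-7.9, -3.0, 28.0]
grip_width: 0.004
grasp_force: 13.9
```

Emit:
move_arm(
  deltas=[-1,0,0,-50,0,-1,0,0,-100,0,1,-30,0,-125,0,1,-30,50,-125,0,1,-30,50,-125,0,1,-30,50,-125,0,1,-30,50,-125,0],
)

```text
t: 25.95
tool_pos: [0.6364, 0.1792, 0.207]
eef_rot: [[0.955, 0.296, -0.001], [0.296, -0.955, 0.001], [-0.001, -0.001, -1.0]]
ft_force: [0.2, 0.9, -0.4]
grip_width: 0.386
grasp_force: 0.0
```

```bash
python3 look.py b0; python3 -c "
from h import *
plan(.43,-.25,.26,17.2)"
```

```text
pos [0.6364 0.1792 0.207 ] yaw 17.24 tilt [-0.0011  0.0008] F [ 0.2  0.9 -0.4] w 0.386 gf 0.0 t 25.9
delta mm [-660.7  -17.1  207.6] turn None rows 13.855579701175374
[471.6, 77.2] [105.2, 132.2] 966 0.1 [0.7968 0.0158] [0.7949 0.0203]
[458.5, 81.5] [60.5, 77.5] 3520 0.96 [0.7899 0.0255] [0.7881 0.0298]
[202.5, 158.3] [25.9, 27.1] 560 1.05 [0.6487 0.2356] [0.6504 0.2348]
pos [0.6362 0.1799 0.2069] yaw 17.3 tilt [-0.0012  0.001 ] F [-0.6  0.7 -0.6] w 0.43 gf 0.0 t 26.0
delta mm [-324.8  349.1  -53.2] turn 0.1 rows 9.595155379204687
```

Emit:
move_arm(
  deltas=[1,-325,349,-40,0,1,-325,349,-40,0,1,-325,349,-40,0,1,-325,349,-40,0,1,-325,349,-40,0,1,-325,349,-40,0,1,-325,349,-40,0,1,-325,349,-40,0],
)

```text
t: 26.8
tool_pos: [0.4632, -0.1809, 0.2411]
eef_rot: [[0.954, 0.298, 0.0], [0.298, -0.954, 0.001], [0.0, -0.0, -1.0]]
ft_force: [0.2, -0.3, -0.2]
grip_width: 0.998
grasp_force: 0.0
```

```bash
python3 -c "
from h import *
plan(.43,-.26,.25,17.2)"
```

```text
pos [ 0.4632 -0.1809  0.2411] yaw 17.37 tilt [0.0004 0.0005] F [ 0.2 -0.3 -0.2] w 0.998 gf 0.0 t 26.8
delta mm [-55.3  65.6  -9. ] turn 0.17 rows 1.725335841359892
```

Emit:
move_arm(
  deltas=[1,-55,70,0,0,1,-55,70,0,0,1,-55,70,0,0,1,-55,70,0,0,1,-55,70,0,0,1,-55,70,0,0],
)

```text
t: 27.4
tool_pos: [0.4328, -0.2615, 0.2409]
eef_rot: [[0.954, 0.3, 0.0], [0.3, -0.954, 0.001], [0.0, -0.001, -1.0]]
ft_force: [-0.0, 0.2, 0.4]
grip_width: 1.003
grasp_force: 0.0
```

```bash
python3 look.py b1
```

```text
pos [ 0.4328 -0.2615  0.2409] yaw 17.45 tilt [0.0002 0.0011] F [-0.   0.2  0.4] w 1.003 gf 0.0 t 27.4
delta mm [-334.6 -379.1  241.1] turn None rows 11.203055006979941
[338.4, 92.4] [27.2, 33.6] 88 0.27 [ 0.5484 -0.3203] [ 0.5476 -0.3185]
[345.6, 91.9] [24.4, 27.2] 138 0.27 [ 0.5511 -0.3274] [ 0.5503 -0.3254]
[289.4, 157.8] [22.9, 23.6] 117 0.28 [ 0.4672 -0.2946] [ 0.4682 -0.2933]
```

Emit:
move_arm(
  deltas=[1,24,41,40,0.2,1,24,41,80,0.2,1,24,41,120,0.2,1,24,41,160,0.2,1,24,41,180,0.2,1,24,41,190,0.2,1,24,41,190,0.2,1,24,41,190,0.2],
)

```text
t: 28.25
tool_pos: [0.4679, -0.2957, 0.052]
eef_rot: [[0.956, 0.293, 0.002], [0.293, -0.956, -0.001], [0.002, 0.001, -1.0]]
ft_force: [-0.4, 0.4, -0.5]
grip_width: 0.996
grasp_force: 0.0
```

```bash
python3 -c "
from h import *
plan(.468,-.2935,.051,17.2)"
```

```text
pos [ 0.4679 -0.2957  0.052 ] yaw 17.05 tilt [ 0.0019 -0.0009] F [-0.4  0.4 -0.5] w 0.996 gf 0.0 t 28.2
delta mm [ 0.8 -2.1  1. ] turn -0.15 rows 0.04895475537079126
```

Emit:
move_arm(
  deltas=[-1,0.5,-2,0.5,0,-1,0.5,-2,0.5,0,-1,0.5,-2,0.5,0,-1,0.5,-2,0.5,0,-1,0.5,-2,0.5,0,-1,0.5,-2,0.5,0,-1,0.5,-2,0.5,0,-1,0.5,-2,0.5,0],
)

```text
t: 29.05
tool_pos: [0.4666, -0.2936, 0.0505]
eef_rot: [[0.956, 0.293, -0.0], [0.293, -0.956, 0.0], [-0.0, -0.0, -1.0]]
ft_force: [-0.2, -0.4, -0.1]
grip_width: 0.423
grasp_force: 30.0
```

Emit:
move_arm(
  deltas=[-1,0,0,0,0,-1,0,0,-20,0,-1,0,0,-70,0,-1,0,0,-120,0,-1,0,0,-150,0,-1,0,0,-150,0,-1,0,0,-150,0],
)

```text
t: 29.75
tool_pos: [0.4661, -0.2933, 0.2001]
eef_rot: [[0.956, 0.293, -0.001], [0.293, -0.956, 0.001], [-0.001, -0.001, -1.0]]
ft_force: [-0.1, -0.4, -3.6]
grip_width: 0.424
grasp_force: 30.0
```

```bash
python3 look.py b2; python3 -c "
from h import *
plan(.5936,.217,.2,17.2)"
```

```text
pos [ 0.4661 -0.2933  0.2001] yaw 17.01 tilt [-0.0008  0.0005] F [-0.1 -0.4 -3.6] w 0.424 gf 30.0 t 29.8
delta mm [-359.7 -416.7  200.6] turn None rows 11.717862079058216
[309.2, 114.1] [36.2, 39.7] 94 0.22 [ 0.5506 -0.3235] [ 0.5505 -0.3222]
[312.5, 115.2] [27.7, 30.2] 665 1.04 [ 0.5505 -0.3269] [ 0.5504 -0.3254]
[251.4, 256.9] [57.5, 66.0] 432 0.32 [ 0.3897 -0.3158] [ 0.3936 -0.3147]
[252.4, 272.3] [46.2, 53.0] 1939 1.02 [ 0.3715 -0.3226] [ 0.3758 -0.3212]
pos [ 0.4654 -0.2929  0.1989] yaw 17.02 tilt [-0.0033  0.002 ] F [-0.6  0.4 -2.3] w 0.42 gf 30.0 t 29.8
delta mm [ 271.8 -450.    -0.5] turn -0.18 rows 10.51494908080223
```

Emit:
move_arm(
  deltas=[-1,270,-450,0,0,-1,270,-450,0,0,-1,270,-450,0,0,-1,270,-450,0,0,-1,270,-450,0,0,-1,270,-450,0,0,-1,270,-450,0,0,-1,270,-450,0,0],
)

```text
t: 30.6
tool_pos: [0.5618, 0.0962, 0.1977]
eef_rot: [[0.956, 0.293, -0.005], [0.293, -0.956, -0.001], [-0.006, -0.0, -1.0]]
ft_force: [0.1, -0.6, -1.4]
grip_width: 0.419
grasp_force: 30.0
```

```bash
python3 -c "
from h import *
plan(.5922,.2171,.2,17.2)"
```

```text
pos [0.5618 0.0962 0.1977] yaw 17.02 tilt [-0.0055 -0.0012] F [ 0.1 -0.6 -1.4] w 0.419 gf 30.0 t 30.6
delta mm [  64.4 -106.7   -2.6] turn -0.18 rows 2.4931557337467476
```

Emit:
move_arm(
  deltas=[-1,64,-107,0,0,-1,64,-107,0,0,-1,64,-107,0,0,-1,64,-107,0,0,-1,64,-107,0,0,-1,64,-107,0,0,-1,64,-107,0,0,-1,64,-107,0,0],
)

```text
t: 31.4
tool_pos: [0.5931, 0.214, 0.2004]
eef_rot: [[0.957, 0.29, -0.0], [0.29, -0.957, -0.001], [-0.001, 0.001, -1.0]]
ft_force: [0.3, -0.0, -2.3]
grip_width: 0.419
grasp_force: 30.0
```

```bash
python3 -c "
from h import *
plan(.5922,.2171,.057,17.2)"
```

```text
pos [0.5931 0.214  0.2004] yaw 16.88 tilt [-0.0003 -0.0007] F [ 0.3 -0.  -2.3] w 0.419 gf 30.0 t 31.4
delta mm [ 1.000e-01 -3.400e+00  1.434e+02] turn -0.32 rows 2.869652187114712
```

Emit:
move_arm(
  deltas=[-1,0,-2.5,40,-0.3,-1,0,-2.5,80,-0.3,-1,0,-2.5,105,-0.3,-1,0,-2.5,112,-0.3,-1,0,-2.5,112,-0.3,-1,0,-2.5,112,-0.3],
)

```text
t: 32.0
tool_pos: [0.5937, 0.2182, 0.0903]
eef_rot: [[0.955, 0.297, 0.003], [0.297, -0.955, 0.001], [0.004, -0.0, -1.0]]
ft_force: [-0.4, 0.2, -2.1]
grip_width: 0.421
grasp_force: 30.0
```

```bash
python3 -c "
from h import *
plan(.5922,.2171,.057,17.2)"
```

```text
pos [0.5937 0.2182 0.0903] yaw 17.29 tilt [0.0033 0.0013] F [-0.4  0.2 -2.1] w 0.421 gf 30.0 t 32.0
delta mm [-1.9  0.6 33.2] turn 0.09 rows 0.666092454146846
```

Emit:
move_arm(
  deltas=[-1,-1,0.5,0,0,-1,-1,0.5,5,0,-1,-1,0.5,10,0,-1,-1,0.5,15,0,-1,-1,0.5,20,0,-1,-1,0.5,20,0],
)

```text
t: 32.6
tool_pos: [0.5908, 0.217, 0.0674]
eef_rot: [[0.955, 0.298, -0.002], [0.298, -0.955, -0.001], [-0.002, 0.0, -1.0]]
ft_force: [-0.0, -0.8, -2.8]
grip_width: 0.421
grasp_force: 30.0
```

Emit:
move_arm(
  deltas=[-1,0,0,3,0,-1,0,0,6,0,-1,0,0,9,0,-1,0,0,11,0,-1,0,0,11,0],
)

```text
t: 33.1
tool_pos: [0.5912, 0.2171, 0.0571]
eef_rot: [[0.955, 0.298, -0.001], [0.298, -0.955, -0.0], [-0.001, 0.0, -1.0]]
ft_force: [0.4, 0.6, -2.4]
grip_width: 0.426
grasp_force: 30.0
```

Emit:
move_arm(
  deltas=[0.2,0,0,0,0,0.2,0,0,0,0,0.2,0,0,0,0,0.2,0,0,0,0,0.2,0,0,-30,0,-1,0,0,-60,0,-1,0,0,-60,0,-1,0,0,-60,0],
)

```text
t: 33.9
tool_pos: [0.5918, 0.2174, 0.1183]
eef_rot: [[0.955, 0.298, 0.002], [0.298, -0.955, 0.001], [0.002, -0.0, -1.0]]
ft_force: [0.0, 0.3, -0.3]
grip_width: 0.389
grasp_force: 0.0
```

Emit:
move_arm(
  deltas=[-1,0,0,0,0,-1,0,0,0,0,-1,0,0,0,0,-1,0,0,0,0,-1,0,0,0,0,-1,0,0,12,0,-1,0,0,17,0,-1,0,0,17,0],
)

```text
t: 34.7
tool_pos: [0.5904, 0.2168, 0.0989]
eef_rot: [[0.955, 0.298, -0.003], [0.298, -0.955, -0.001], [-0.003, 0.0, -1.0]]
ft_force: [0.2, 0.7, -0.4]
grip_width: 0.005
grasp_force: 0.0
```

Emit:
move_arm(
  deltas=[-1,0,0,4,0,-1,0,0,8,0,-1,0,0,12,0,-1,0,0,16,0,-1,0,0,18,0,-1,0,0,18,0,-1,0,0,18,0],
)

```text
t: 35.4
tool_pos: [0.5927, 0.2177, 0.0901]
eef_rot: [[0.955, 0.297, 0.004], [0.297, -0.955, 0.002], [0.005, -0.0, -1.0]]
ft_force: [-9.5, -2.9, 34.1]
grip_width: 0.006
grasp_force: 17.2
```

Emit:
move_arm(
  deltas=[-1,0,0,-50,0,-1,0,0,-100,0,1,-249,486,-145,0,1,-249,486,-145,0,1,-249,486,-145,0,1,-249,486,-145,0,1,-249,486,-145,0,1,-249,486,-145,0],
)

```text
t: 36.2
tool_pos: [0.5401, -0.0793, 0.2075]
eef_rot: [[0.955, 0.298, 0.001], [0.298, -0.955, -0.0], [0.001, 0.0, -1.0]]
ft_force: [-0.4, -0.0, -0.0]
grip_width: 0.471
grasp_force: 0.0
```

```bash
python3 -c "
from h import *
plan(.50,-.32,.23,17.2)"
```

```text
pos [ 0.5401 -0.0793  0.2075] yaw 17.32 tilt [ 0.0008 -0.0001] F [-0.4 -0.  -0. ] w 0.471 gf 0.0 t 36.2
delta mm [-109.9  217.8  -22.5] turn 0.12 rows 4.900424885392636
```

Emit:
move_arm(
  deltas=[1,-110,218,-10,0,1,-110,218,-10,0,1,-110,218,-10,0,1,-110,218,-10,0,1,-110,218,-10,0,1,-110,218,-10,0,1,-110,218,-10,0,1,-110,218,-10,0],
)

```text
t: 37.0
tool_pos: [0.501, -0.3164, 0.2169]
eef_rot: [[0.954, 0.3, 0.0], [0.3, -0.954, 0.002], [0.001, -0.002, -1.0]]
ft_force: [-0.3, 0.1, -0.1]
grip_width: 0.999
grasp_force: 0.0
```

```bash
python3 look.py c1
```

```text
pos [ 0.501  -0.3164  0.2169] yaw 17.45 tilt [0.0002 0.0017] F [-0.3  0.1 -0.1] w 0.999 gf 0.0 t 37.0
delta mm [-383.2 -451.7  217.4] turn None rows 12.620206577464128
[539.7, 119.4] [107.9, 142.8] 2052 0.78 [ 0.6506 -0.5709] [ 0.649  -0.5644]
[510.8, 146.1] [7.7, 37.6] 110 0.97 [ 0.6186 -0.5581] [ 0.6178 -0.5519]
[276.0, 142.2] [25.5, 26.0] 191 0.38 [ 0.5499 -0.3265] [ 0.5506 -0.3257]
```

Emit:
move_arm(
  deltas=[1,44,22,40,0.2,1,44,22,80,0.2,1,44,22,120,0.2,1,44,22,145,0.2,1,44,22,166,0.2,1,44,22,166,0.2,1,44,22,166,0.2],
)

```text
t: 37.75
tool_pos: [0.5498, -0.3248, 0.0515]
eef_rot: [[0.955, 0.296, 0.0], [0.296, -0.955, 0.001], [0.001, -0.001, -1.0]]
ft_force: [0.5, 0.4, 1.0]
grip_width: 0.996
grasp_force: 0.0
```

```bash
python3 -c "
from h import *
plan(.5504,-.326,.051,17.2)"
```

```text
pos [ 0.5498 -0.3248  0.0515] yaw 17.23 tilt [0.0004 0.0007] F [0.5 0.4 1. ] w 0.996 gf 0.0 t 37.8
delta mm [0.2 1.3 0.5] turn 0.03 rows 0.028781851709860452
```

Emit:
move_arm(
  deltas=[-1,0,1,0,0,-1,0,1,0,0,-1,0,1,0,0,-1,0,1,0,0,-1,0,1,0,0,-1,0,1,0,0,-1,0,1,0,0,-1,0,1,0,0],
)

```text
t: 38.55
tool_pos: [0.549, -0.3267, 0.0511]
eef_rot: [[0.956, 0.294, -0.001], [0.294, -0.956, 0.001], [-0.0, -0.001, -1.0]]
ft_force: [-0.5, 1.5, 1.7]
grip_width: 0.42
grasp_force: 30.0
```

Emit:
move_arm(
  deltas=[-1,0,0,0,0,-1,0,0,-20,0,-1,0,0,-70,0,-1,0,0,-120,0,-1,0,0,-150,0,-1,0,0,-150,0,-1,0,0,-150,0],
)

```text
t: 39.25
tool_pos: [0.5486, -0.3269, 0.2005]
eef_rot: [[0.956, 0.294, -0.001], [0.294, -0.956, 0.0], [-0.001, -0.001, -1.0]]
ft_force: [0.6, 0.8, -1.4]
grip_width: 0.421
grasp_force: 30.0
```

```bash
python3 look.py c2; python3 -c "
from h import *
plan(.5357,.1996,.2,17.2)"
```

```text
pos [ 0.5486 -0.3269  0.2005] yaw 17.11 tilt [-0.001   0.0004] F [ 0.6  0.8 -1.4] w 0.421 gf 30.0 t 39.2
delta mm [-428.  -473.7  201.1] turn None rows 13.387342705499007
[545.3, 157.3] [135.6, 179.7] 4923 1.02 [ 0.6631 -0.5934] [ 0.6622 -0.5862]
[251.4, 257.2] [59.5, 66.2] 380 0.29 [ 0.4717 -0.3498] [ 0.4756 -0.3486]
[252.4, 270.4] [45.8, 52.4] 1896 1.02 [ 0.4562 -0.3557] [ 0.4604 -0.3544]
pos [ 0.5479 -0.3264  0.199 ] yaw 17.11 tilt [-0.0037  0.002 ] F [-0.5  0.7 -1.8] w 0.423 gf 30.0 t 39.3
delta mm [ 1.431e+02 -5.063e+02  2.000e-01] turn -0.09 rows 10.523663898689822
```

Emit:
move_arm(
  deltas=[-1,141,-506,0,0,-1,141,-506,0,0,-1,141,-506,0,0,-1,141,-506,0,0,-1,141,-506,0,0,-1,141,-506,0,0,-1,141,-506,0,0,-1,141,-506,0,0],
)

```text
t: 40.1
tool_pos: [0.5366, 0.0743, 0.1986]
eef_rot: [[0.956, 0.294, -0.005], [0.294, -0.956, -0.001], [-0.005, -0.001, -1.0]]
ft_force: [1.3, 1.3, -1.9]
grip_width: 0.426
grasp_force: 30.0
```

```bash
python3 -c "
from h import *
plan(.5344,.1992,.2,17.2)"
```

```text
pos [0.5366 0.0743 0.1986] yaw 17.1 tilt [-0.0052 -0.001 ] F [ 1.3  1.3 -1.9] w 0.426 gf 30.0 t 40.1
delta mm [  34.7 -120.    -1.5] turn -0.1 rows 2.497805078782603
```

Emit:
move_arm(
  deltas=[-1,35,-120,0,0,-1,35,-120,0,0,-1,35,-120,0,0,-1,35,-120,0,0,-1,35,-120,0,0,-1,35,-120,40,0,-1,35,-120,80,0,-1,35,-120,105,0],
)

```text
t: 40.9
tool_pos: [0.5349, 0.1938, 0.0926]
eef_rot: [[0.957, 0.291, -0.005], [0.291, -0.957, -0.004], [-0.006, 0.002, -1.0]]
ft_force: [-1.2, -0.2, -2.7]
grip_width: 0.426
grasp_force: 30.0
```

Emit:
move_arm(
  deltas=[-1,0,0,0,0,-1,0,0,0,0,-1,0,0,3,0,-1,0,0,3,0],
)

```text
t: 41.3
tool_pos: [0.5375, 0.1976, 0.0944]
eef_rot: [[0.956, 0.294, 0.002], [0.294, -0.956, 0.001], [0.002, -0.0, -1.0]]
ft_force: [-0.4, 0.9, -2.6]
grip_width: 0.426
grasp_force: 30.0
```

```bash
python3 -c "
from h import *
plan(.5344,.1992,.0575,17.2)"
```

```text
pos [0.5375 0.1976 0.0944] yaw 17.08 tilt [0.0023 0.0008] F [-0.4  0.9 -2.6] w 0.426 gf 30.0 t 41.3
delta mm [-2.6 -2.4 36.9] turn -0.12 rows 0.7417860096683426
```

Emit:
move_arm(
  deltas=[-1,-2,-2,0,0,-1,-2,-2,0,0,-1,-2,-2,5,0,-1,-2,-2,10,0,-1,-2,-2,15,0,-1,-2,-2,20,0,-1,-2,-2,24,0,-1,-2,-2,24,0],
)

```text
t: 42.1
tool_pos: [0.5336, 0.1988, 0.0683]
eef_rot: [[0.956, 0.294, -0.002], [0.294, -0.956, -0.001], [-0.002, 0.0, -1.0]]
ft_force: [-0.2, 0.3, -1.8]
grip_width: 0.423
grasp_force: 30.0
```

Emit:
move_arm(
  deltas=[-1,0,0,3,0,-1,0,0,6,0,-1,0,0,9,0,-1,0,0,11,0,-1,0,0,11,0],
)

```text
t: 42.6
tool_pos: [0.5339, 0.199, 0.0578]
eef_rot: [[0.956, 0.294, -0.001], [0.294, -0.956, -0.0], [-0.001, 0.0, -1.0]]
ft_force: [-0.9, 0.5, -2.0]
grip_width: 0.423
grasp_force: 30.0
```

Emit:
move_arm(
  deltas=[0.2,0,0,0,0,0.2,0,0,0,0,0.2,0,0,0,0,0.2,0,0,0,0,0.2,0,0,-30,0,-1,0,0,-60,0,-1,0,0,-60,0,-1,0,0,-60,0],
)

```text
t: 43.4
tool_pos: [0.5343, 0.1991, 0.1188]
eef_rot: [[0.956, 0.294, 0.001], [0.294, -0.956, 0.001], [0.001, -0.0, -1.0]]
ft_force: [-1.1, -0.3, -0.8]
grip_width: 0.393
grasp_force: 0.0
```

Emit:
move_arm(
  deltas=[-1,0,0,0,0,-1,0,0,0,0,-1,0,0,0,0,-1,0,0,0,0,-1,0,0,0,0,-1,0,0,12,0,-1,0,0,17,0,-1,0,0,17,0],
)

```text
t: 44.2
tool_pos: [0.5331, 0.1986, 0.0997]
eef_rot: [[0.956, 0.294, -0.003], [0.294, -0.956, -0.001], [-0.003, 0.0, -1.0]]
ft_force: [0.1, 0.1, -0.6]
grip_width: 0.006
grasp_force: 0.0
```

Emit:
move_arm(
  deltas=[-1,0,0,4,0,-1,0,0,8,0,-1,0,0,12,0,-1,0,0,16,0,-1,0,0,19,0,-1,0,0,19,0,-1,0,0,19,0],
)

```text
t: 44.9
tool_pos: [0.5352, 0.1995, 0.0899]
eef_rot: [[0.956, 0.294, 0.004], [0.294, -0.956, 0.002], [0.004, -0.0, -1.0]]
ft_force: [-10.6, -3.3, 44.0]
grip_width: 0.005
grasp_force: 22.2
```

Emit:
move_arm(
  deltas=[-1,0,0,-50,0,1,0,0,-100,0,1,-60,0,-140,0,1,-100,0,-170,0,1,-100,0,-170,0,1,-100,0,-170,0,1,-100,0,-170,0,1,-100,0,-170,0],
)

```text
t: 45.7
tool_pos: [0.4392, 0.1698, 0.2513]
eef_rot: [[0.956, 0.294, -0.001], [0.294, -0.956, -0.0], [-0.001, 0.0, -1.0]]
ft_force: [-0.6, 0.6, -0.4]
grip_width: 0.559
grasp_force: 0.0
```

```bash
python3 look.py d1; python3 -c "
from h import *
plan(.4998,.2648,.16,17.2)
a=load('d1');a['pixels']
T=arm.get_image('top')['pixels'][:,:,::-1];W=a['pixels'][:,:,::-1]
cv2.imwrite('pics/fin.png',np.vstack([cv2.resize(T[:300],None,fx=1,fy=1),W[:290]]))
"
```

```text
pos [0.4392 0.1698 0.2513] yaw 17.1 tilt [-0.0007 -0.0003] F [-0.6  0.6 -0.4] w 0.559 gf 0.0 t 45.7
delta mm [-469.5   33.1  251.6] turn None rows 10.674373719711333
[251.8, 19.6] [26.4, 29.9] 631 1.05 [0.5943 0.2178] [0.5928 0.2173]
[252.3, 84.0] [24.5, 26.6] 524 1.05 [0.5359 0.1993] [0.5356 0.1992]
[255.0, 142.5] [23.1, 23.5] 438 1.06 [0.4768 0.1779] [0.4777 0.1782]
pos [0.4391 0.1698 0.2511] yaw 17.1 tilt [-0.0013 -0.0005] F [0.3 0.5 0.5] w 0.597 gf 0.0 t 45.8
delta mm [ 86.1 -73.   91. ] turn -0.1 rows 2.898950309068233
```

View pics/fin.png

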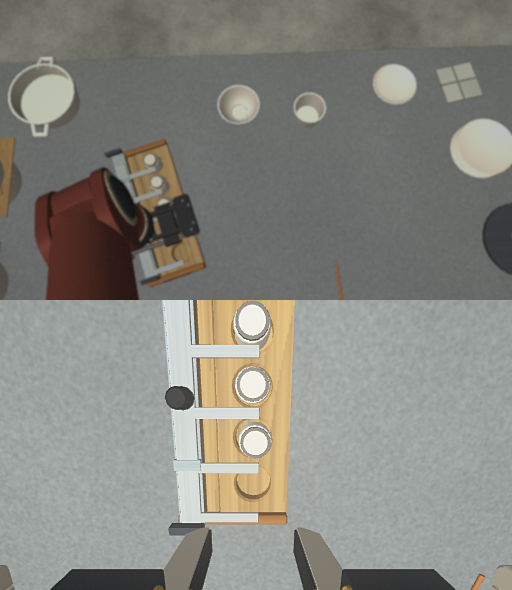

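Jars fill four wells and none are left on the bench. The comb is still open, with the knob at (180,398) in the composite. I'll grip the knob next.

Emit:
move_arm(
  deltas=[1,86,-73,30,0,1,86,-73,60,0,1,86,-73,70,0,1,86,-73,90,0,1,86,-73,120,0,1,86,-73,147,0,1,86,-73,147,0,1,86,-73,147,0],
)

```text
t: 46.6
tool_pos: [0.4995, 0.2647, 0.1045]
eef_rot: [[0.956, 0.294, -0.001], [0.294, -0.956, -0.001], [-0.001, 0.0, -1.0]]
ft_force: [0.7, -0.9, 0.1]
grip_width: 0.996
grasp_force: 0.0
```

```bash
python3 -c "
from h import *
a=load('d1');print(atz(a,180,97,.106));plan(.4998,.2648,.1036,17.2)"
```

```text
[0.50248217 0.26074651 0.106     ]
pos [0.4995 0.2647 0.1045] yaw 17.1 tilt [-0.0012 -0.0006] F [ 0.7 -0.9  0.1] w 0.996 gf 0.0 t 46.6
delta mm [0.3 0.  0.9] turn -0.1 rows 0.01951832507971363
```

Emit:
move_arm(
  deltas=[-1,0,0,0,0,-1,0,0,0,0,-1,0,0,0,0,-1,0,0,0,0,-1,0,0,0,0,-1,0,0,0,0,-1,0,0,0,0,-1,0,0,0,0],
)

```text
t: 47.4
tool_pos: [0.4992, 0.2647, 0.1052]
eef_rot: [[0.956, 0.294, -0.0], [0.294, -0.956, 0.0], [-0.0, -0.0, -1.0]]
ft_force: [-0.4, -1.0, 0.7]
grip_width: 0.362
grasp_force: 0.0
```

Emit:
move_arm(
  deltas=[-1,0,0,0,0,-1,0,0,0,0,-1,0,0,0,0,-1,0,0,0,0],
)

```text
t: 47.8
tool_pos: [0.4992, 0.2648, 0.1052]
eef_rot: [[0.956, 0.294, 0.0], [0.294, -0.956, 0.0], [0.0, -0.0, -1.0]]
ft_force: [-0.6, -0.3, 0.1]
grip_width: 0.226
grasp_force: 30.0
```

Gripped. I'll slide the comb 30 mm along +x to the locked stop.

Emit:
move_arm(
  deltas=[-1,5,0,0,0,-1,10,0,0,0,-1,15,0,0,0,-1,20,0,0,0,-1,25,0,0,0,-1,29,0,0,0,-1,33,0,0,0,-1,36,0,0,0],
)

```text
t: 48.6
tool_pos: [0.5273, 0.2735, 0.105]
eef_rot: [[0.955, 0.295, -0.015], [0.295, -0.956, -0.006], [-0.016, 0.001, -1.0]]
ft_force: [-15.7, -4.9, 16.1]
grip_width: 0.226
grasp_force: 30.0
```

Emit:
move_arm(
  deltas=[-1,0,0,0,0,-1,0,0,0,0,-1,0,0,0,0],
)

```text
t: 48.9
tool_pos: [0.5272, 0.2735, 0.105]
eef_rot: [[0.955, 0.295, -0.014], [0.295, -0.956, -0.006], [-0.015, 0.001, -1.0]]
ft_force: [-12.5, -3.7, 11.7]
grip_width: 0.229
grasp_force: 30.0
```

Emit:
move_arm(
  deltas=[-1,3,0,0,0,-1,6,0,0,0,-1,6,0,0,0,-1,6,0,0,0],
)

```text
t: 49.3
tool_pos: [0.5278, 0.2737, 0.1049]
eef_rot: [[0.955, 0.295, -0.026], [0.295, -0.955, -0.011], [-0.028, 0.002, -1.0]]
ft_force: [-21.9, -7.0, 19.8]
grip_width: 0.229
grasp_force: 30.0
```

Emit:
move_arm(
  deltas=[-1,-6,0,0,0,-1,-11,0,0,0,-1,-11,0,0,0,1,-11,0,0,0,1,-11,0,0,0,1,-11,0,0,0,1,-11,0,0,0,1,-11,0,-40,0],
)

```text
t: 50.1
tool_pos: [0.5261, 0.272, 0.1406]
eef_rot: [[0.956, 0.294, -0.01], [0.294, -0.956, -0.006], [-0.011, 0.003, -1.0]]
ft_force: [-0.5, 0.3, -0.1]
grip_width: 0.606
grasp_force: 0.0
```

Emit:
move_arm(
  deltas=[1,0,0,-50,0,1,-50,0,-90,0,1,-90,50,-110,0,1,-90,50,-110,0,1,-90,50,-110,0,1,-90,50,-110,0,1,-90,50,-110,0],
)

```text
t: 50.8
tool_pos: [0.458, 0.2008, 0.2547]
eef_rot: [[0.955, 0.295, -0.0], [0.295, -0.955, 0.001], [0.0, -0.001, -1.0]]
ft_force: [0.5, 0.5, -0.7]
grip_width: 0.999
grasp_force: 0.0
```

```bash
python3 look.py e1; python3 -c "
from h import *
a=load('e1');q=np.load('caddy3.npy')
# shift caddy origin to measured well3
c,s=np.cos(q[2]),np.sin(q[2]);o=np.array([.5362,.1998])
px=a['pixels'].astype(int)
for k,x in zip((4,3,2),(.06,0,-.06)):
    # scan along caddy x at y=+.03 (tooth only) at z .076
    xs=np.arange(-.03,.0301,.001)
    P=np.array([[o[0]+c*(x+d)-s*.035,o[1]+s*(x+d)+c*.035,.076] for d in xs]);uv=proj(a,P).round().astype(int)
    v=np.array([px[j,i] if 0<=i<512 and 0<=j<384 else [0,0,0] for i,j in uv]);m=(v[:,2]>v[:,0]-12)&(v[:,2]>120)
    print(k,(xs[m]*1000).round(0).tolist())
"
```

```text
pos [0.458  0.2008 0.2547] yaw 17.19 tilt [-0.0001  0.0008] F [ 0.5  0.5 -0.7] w 0.999 gf 0.0 t 50.8
delta mm [-496.9   56.7  254.6] turn None rows 11.223196350466365
[275.7, 50.4] [24.8, 27.8] 214 0.42 [0.594 0.217] [0.5928 0.2171]
[274.7, 110.8] [23.6, 24.6] 114 0.27 [0.5355 0.1985] [0.5355 0.199 ]
[276.2, 165.8] [21.6, 22.1] 79 0.23 [0.4765 0.1768] [0.4778 0.1778]
4 [-6.0, -5.0, -4.0, -3.0, -2.0, -1.0, 0.0, 1.0, 2.0, 3.0, 4.0]
3 [-6.0, -5.0, -4.0, -3.0, -2.0, -1.0, 0.0, 1.0, 2.0, 3.0, 4.0]
2 [-6.0, -5.0, -4.0, -3.0, -2.0, -1.0, 0.0, 1.0, 2.0, 3.0, 4.0]
```

```bash
python3 -c "
from h import *
o=np.array([.5362,.1998]);yaw=.2995;c,s=np.cos(yaw),np.sin(yaw)
for n,lo in(('d1',-.03),('e1',0)):
    a=load(n);px=a['pixels'].astype(np.float32)
    for x in(.06,0,-.06):
        xs=np.arange(-.012,.0121,.0002);r=[]
        for y in(.03,.035,.04,.045):
            uv=proj(a,np.array([[o[0]+c*(x+lo+d)-s*y,o[1]+s*(x+lo+d)+c*y,.076] for d in xs])).astype(np.float32)
            v=cv2.remap(px,uv[:,:1],uv[:,1:],cv2.INTER_LINEAR)[:,0];m=(v[:,2]-v[:,0])>-25
            r.append([xs[m].min(),xs[m].max()])
        print(n,x,(np.mean(r,0)*1000).round(1),np.mean(r)*1000)
"
```

```text
d1 0.06 [-5.6  5.7] 0.025000000000031074
d1 0 [-5.4  5.9] 0.22500000000003118
d1 -0.06 [-4.8  6. ] 0.6000000000000328
e1 0.06 [-7.   4.5] -1.2749999999999717
e1 0 [-6.4  4.7] -0.8499999999999706
e1 -0.06 [-6.2  5. ] -0.5999999999999712
```

The image suggests about 1 mm less travel than expected, which could be a small pull-back on release. I'll nudge the knob from behind with closed fingers, since that cannot drag it back.

Emit:
move_arm(
  deltas=[-1,61,-49,0,0,-1,61,-49,30,0,-1,61,-49,30,0,-1,61,-49,30,0,-1,61,-49,30,0,-1,61,-49,30,0,-1,61,-49,30,0,-1,61,-49,30,0],
)

```text
t: 51.65
tool_pos: [0.5016, 0.2639, 0.226]
eef_rot: [[0.956, 0.293, 0.001], [0.293, -0.956, 0.001], [0.001, -0.0, -1.0]]
ft_force: [0.8, -0.3, 0.2]
grip_width: 0.361
grasp_force: 0.0
```

Emit:
move_arm(
  deltas=[-1,0,0,0,0,-1,0,0,0,0,-1,0,0,0,0,-1,0,0,40,0,-1,0,0,80,0,-1,0,0,110,0,-1,0,0,117,0,-1,0,0,117,0],
)

```text
t: 52.45
tool_pos: [0.5011, 0.2642, 0.1075]
eef_rot: [[0.956, 0.294, -0.002], [0.294, -0.956, -0.001], [-0.002, 0.0, -1.0]]
ft_force: [0.2, 0.1, 0.1]
grip_width: 0.007
grasp_force: 0.0
```

```bash
python3 -c "
from h import *
plan(.5022,.2656,.106,17.2)"
```

```text
pos [0.5011 0.2642 0.1075] yaw 17.11 tilt [-0.0017 -0.0009] F [0.2 0.1 0.1] w 0.007 gf 0.0 t 52.5
delta mm [ 1.4 -1.   1.5] turn -0.09 rows 0.0463692721331958
```

Emit:
move_arm(
  deltas=[-1,4,-1,1,0,-1,7,-1,1,0,-1,9,-1,1,0,-1,11,-1,1,0,-1,13,-1,1,0,-1,13,-1,1,0,-1,13,-1,1,0],
)

```text
t: 53.15
tool_pos: [0.5101, 0.2682, 0.1074]
eef_rot: [[0.956, 0.295, -0.007], [0.295, -0.956, -0.003], [-0.008, 0.001, -1.0]]
ft_force: [-7.1, -2.5, 5.6]
grip_width: 0.003
grasp_force: 3.9
```

Emit:
move_arm(
  deltas=[-1,2,0,0,0,-1,4,0,0,0,-1,4,0,0,0,-1,4,0,0,0],
)

```text
t: 53.55
tool_pos: [0.5104, 0.2684, 0.1073]
eef_rot: [[0.955, 0.295, -0.015], [0.295, -0.955, -0.006], [-0.016, 0.001, -1.0]]
ft_force: [-12.9, -3.6, 11.1]
grip_width: 0.008
grasp_force: 7.0
```

The knob holds firm with 13 N against it, so the comb is at its stop. I'll back off, lift clear and hand in.

Emit:
move_arm(
  deltas=[-1,-15,0,0,0,-1,-20,0,0,0,-1,-20,0,-40,0,-1,-20,0,-90,0,-1,-60,60,-130,0,-1,-60,60,-130,0,-1,-60,60,-130,0,-1,-60,60,-130,0],
)

```text
t: 54.35
tool_pos: [0.4787, 0.1952, 0.2381]
eef_rot: [[0.956, 0.293, 0.003], [0.293, -0.956, 0.002], [0.003, -0.001, -1.0]]
ft_force: [0.6, 0.9, 0.3]
grip_width: 0.004
grasp_force: 0.0
```

```bash
python3 look.py f1; python3 -c "
from h import *
plan(0,0,0);print(arm.hand_in())"
```

```text
pos [0.4787 0.1952 0.2381] yaw 17.02 tilt [0.0029 0.0015] F [0.6 0.9 0.3] w 0.004 gf 0.0 t 54.4
delta mm [-515.7   46.6  236.4] turn None rows 11.383740719979713
[266.1, 5.2] [18.8, 25.4] 207 0.85 [0.6476 0.2329] [0.6456 0.2326]
[261.3, 10.4] [24.3, 31.8] 65 0.31 [0.642 0.236] [0.6402 0.2357]
[264.5, 68.2] [25.9, 28.6] 288 0.53 [0.5936 0.2173] [0.5929 0.2173]
[264.1, 126.8] [24.2, 25.5] 252 0.57 [0.5377 0.1998] [0.5382 0.2002]
[266.4, 185.2] [22.3, 23.1] 233 0.62 [0.476  0.1773] [0.4778 0.1782]
pos [0.4782 0.1961 0.2373] yaw 17.13 tilt [0.0012 0.0013] F [0.9 0.1 0.5] w 0.008 gf 0.0 t 54.4
delta mm [-515.2   46.7  236.4] turn None rows 11.375172789920887
the job is handed in; nothing more can be done
None
```

Job handed in at about 54 s: all four jars stand in wells 2–5 with lids pressed home and the comb is slid to its locked stop; the cup, bowl and brush were not touched, though fingertip presses peaked at about 44 N, above the 40 N arm/gripper-body figure.

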